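# Run a batch of potsherds through the bench analyser

## Task

Analyse the washed potsherds from the drying mat: pull out the analyser's sample carriage, lay all the sherds that are there flat and side by side on it (none on top of another), slide the carriage fully home and key in the run, one key at a time: POWER, METHOD twice, TIME, START. Leave the carriage shut for five seconds while it measures, then pull it out, move all the sherds to the white finds tray, slide the empty carriage fully home and press POWER again to switch off. Never press START with the carriage open, and leave the stones, bottles, brush and caliper where they are.

Things in the scene. Friction and masses are not known exactly. Their poses are not given: they have to be found in the camera images.
- analyser: bench X-ray analyser, fixed white cabinet 320 wide, 360 mm deep, on the left, its front turned to the robot's right. Front deck (140 mm deep, top 90 mm above the bench) carries the keys; behind it a tower 210 mm high. Origin: on the bench under the middle of the deck's front face. x points into the cabinet (roughly world +y), y along the front towards the end nearer the robot, z up
- carriage (a joint): how far the analyser's sample carriage is pulled out of its front, in m, along the analyser's -x: 0 = home against the inner stop, 0.19 = fully out at the outer stop. Stiff (about 2 N plus 8 N per m/s), stays where it is left. Starts 0 to 60 mm out
- carriage_pull (a point): middle of the carriage's pull bar: dark round bar 12 mm thick, 100 mm long, parallel to the analyser's y axis, 72 mm above the bench, 55 mm before the carriage's front plate (top 72 mm above the bench, flush with the deck's face when home). Free but for two end arms: pinch it from above, across the bar. Moves with the carriage; axes as the analyser's
- carriage_mid (a point): centre of the carriage's flat tray, on its floor 20 mm above the bench; moves with it; axes as the analyser's. Floor 116 mm along x, 264 mm along y, with a lip 6 mm high all round; the front plate stands 25 mm before the front lip. Fully out, the tray lies 36 mm clear of the deck. Room for three sherds, lengths along y, in a row 85 mm apart; 56 mm headroom inside
- drying_mat: flat grey ribbed drying mat 300 x 220 x 4 mm on the bench, fixed, axes along the world's; the washed sherds lie on it, and at its far end two rounded stones (not sherds). Origin: centre of its underside. Mat and finds tray may have changed places
- finds_tray_in (a point): centre of the inner floor (4 mm above the bench) of the finds tray, an open shallow white plastic tray, outside 260 mm along x, 200 mm along y, 40 mm high, walls 4 mm, fixed; axes along the world's
- sherd_a: flat brown potsherd, 68 x 50 x 18 mm (length x width x thickness) with two straight parallel long edges and ragged ends, about 120 g. Origin: its centre; x along its length, y across its width (the better width to grip; its ends, about 8 mm nearer than its length, serve too), z through its thickness. Two or three of the four sherds are there; the others are absent
- sherd_b: flat brown potsherd, 64 x 44 x 16 mm (length x width x thickness) with two straight parallel long edges and ragged ends, about 90 g. Origin: its centre; x along its length, y across its width (the better width to grip; its ends, about 8 mm nearer than its length, serve too), z through its thickness. Two or three of the four sherds are there; the others are absent
- sherd_c: flat brown potsherd, 70 x 52 x 18 mm (length x width x thickness) with two straight parallel long edges and ragged ends, about 120 g. Origin: its centre; x along its length, y across its width (the better width to grip; its ends, about 8 mm nearer than its length, serve too), z through its thickness. Two or three of the four sherds are there; the others are absent
- sherd_d: flat brown potsherd, 62 x 46 x 16 mm (length x width x thickness) with two straight parallel long edges and ragged ends, about 90 g. Origin: its centre; x along its length, y across its width (the better width to grip; its ends, about 8 mm nearer than its length, serve too), z through its thickness. Two or three of the four sherds are there; the others are absent
- key_power (a joint): travel of the POWER key in m: 0 = up, 0.006 = fully down; a spring key that takes 1.5 N to start and 5 N to push fully down, counts as pressed beyond 4 mm and springs back up
- key_power_top (a point): centre of the top of the POWER key, first key of the row, counted from the end nearer the robot: a plain grey square key 28 x 28 mm, top 12 mm above the deck (102 mm above the bench); the four keys stand in one row along the analyser's y axis, 45 mm apart, 55 mm behind the deck's front edge and 85 mm before the tower; pressed straight down
- key_method (a joint): travel of the METHOD key in m: 0 = up, 0.006 = fully down; a spring key that takes 1.5 N to start and 5 N to push fully down, counts as pressed beyond 4 mm and springs back up
- key_method_top (a point): centre of the top of the METHOD key, second key: a plain grey square key 28 x 28 mm, top 12 mm above the deck (102 mm above the bench); the four keys stand in one row along the analyser's y axis, 45 mm apart, 55 mm behind the deck's front edge and 85 mm before the tower; pressed straight down
- key_time (a joint): travel of the TIME key in m: 0 = up, 0.006 = fully down; a spring key that takes 1.5 N to start and 5 N to push fully down, counts as pressed beyond 4 mm and springs back up
- key_time_top (a point): centre of the top of the TIME key, third key: a plain grey square key 28 x 28 mm, top 12 mm above the deck (102 mm above the bench); the four keys stand in one row along the analyser's y axis, 45 mm apart, 55 mm behind the deck's front edge and 85 mm before the tower; pressed straight down
- key_start (a joint): travel of the START key in m: 0 = up, 0.006 = fully down; a spring key that takes 1.5 N to start and 5 N to push fully down, counts as pressed beyond 4 mm and springs back up
- key_start_top (a point): centre of the top of the START key, fourth key, at the end farthest from the robot: a plain grey square key 28 x 28 mm, top 12 mm above the deck (102 mm above the bench); the four keys stand in one row along the analyser's y axis, 45 mm apart, 55 mm behind the deck's front edge and 85 mm before the tower; pressed straight down
- cobble: bystander, to be left alone: rounded brown cobble 58 mm across and 40 mm high on the drying mat, origin at its underside
- hammerstone: bystander, to be left alone: rounded dark hammerstone 66 mm across and 48 mm high on the drying mat, origin at its underside
- blue_bottle: bystander, to be left alone: blue plastic bottle 68 mm thick, 200 mm tall, at the far side of the bench, origin at its underside
- white_bottle: bystander, to be left alone: white plastic bottle with red cap, 52 mm thick, 130 mm tall, far side, origin at its underside
- scrub_brush: bystander, to be left alone: brush 170 mm long lying near the robot on its right
- caliper: bystander, to be left alone: digital caliper 190 mm long lying at the far side
Things that resemble listed ones, but are neither listed nor needed, are in the scene too. Leave any blue, pink or yellow look-alike of the sherd_d alone.

How it is judged:
On the way, in this order (a step that is already met when the one before it is completed fails the run):
1. all sherds lie flat and side by side on the carriage, released (x of sherd_a in the frame of carriage_mid between -0.05 and 0.05 m and y of sherd_a in the frame of carriage_mid between -0.12 and 0.12 m and z of sherd_a in the frame of carriage_mid between 0 and 0.0175 m and contact force between the fingers and sherd_a below 0.2 N and x of sherd_b in the frame of carriage_mid between -0.05 and 0.05 m and y of sherd_b in the frame of carriage_mid between -0.12 and 0.12 m and z of sherd_b in the frame of carriage_mid between 0 and 0.0175 m and contact force between the fingers and sherd_b below 0.2 N and x of sherd_c in the frame of carriage_mid between -0.05 and 0.05 m and y of sherd_c in the frame of carriage_mid between -0.12 and 0.12 m and z of sherd_c in the frame of carriage_mid between 0 and 0.0175 m and contact force between the fingers and sherd_c below 0.2 N and x of sherd_d in the frame of carriage_mid between -0.05 and 0.05 m and y of sherd_d in the frame of carriage_mid between -0.12 and 0.12 m and z of sherd_d in the frame of carriage_mid between 0 and 0.0175 m and contact force between the fingers and sherd_d below 0.2 N), for 0.2 s.
2. the carriage is fully home with all sherds on it (all of step 1 and value of joint carriage below 0.005 m), for 0.2 s.
3. POWER pressed, carriage home (value of joint carriage below 0.005 m and value of joint key_power above 0.004 m), for 0.05 s.
4. METHOD pressed a first time (value of joint carriage below 0.005 m and value of joint key_method above 0.004 m), for 0.05 s.
5. METHOD released (value of joint carriage below 0.005 m and value of joint key_method below 0.002 m), for 0.05 s.
6. METHOD pressed a second time (all of step 4), for 0.05 s.
7. TIME pressed (value of joint carriage below 0.005 m and value of joint key_time above 0.004 m), for 0.05 s.
8. START pressed (value of joint carriage below 0.005 m and value of joint key_start above 0.004 m), for 0.05 s.
9. the carriage stays home, the sherds in it, START released, for 4.5 s (all of step 2 and value of joint key_start below 0.002 m), for 4.5 s.
10. all sherds lie in the finds tray, the carriage is home again and POWER is pressed (all of step 3 and x of sherd_a in the frame of finds_tray_in between -0.122 and 0.122 m and y of sherd_a in the frame of finds_tray_in between -0.092 and 0.092 m and z of sherd_a in the frame of finds_tray_in between 0 and 0.045 m and contact force between the fingers and sherd_a below 0.2 N and linear speed of each of sherd_a, sherd_b, sherd_c, sherd_d below 0.03 m/s and x of sherd_b in the frame of finds_tray_in between -0.122 and 0.122 m and y of sherd_b in the frame of finds_tray_in between -0.092 and 0.092 m and z of sherd_b in the frame of finds_tray_in between 0 and 0.045 m and contact force between the fingers and sherd_b below 0.2 N and x of sherd_c in the frame of finds_tray_in between -0.122 and 0.122 m and y of sherd_c in the frame of finds_tray_in between -0.092 and 0.092 m and z of sherd_c in the frame of finds_tray_in between 0 and 0.045 m and contact force between the fingers and sherd_c below 0.2 N and x of sherd_d in the frame of finds_tray_in between -0.122 and 0.122 m and y of sherd_d in the frame of finds_tray_in between -0.092 and 0.092 m and z of sherd_d in the frame of finds_tray_in between 0 and 0.045 m and contact force between the fingers and sherd_d below 0.2 N), for 0.05 s.
At the end, for the whole second after the job is handed in: every sherd that is there lies at rest and released inside the white finds tray (centre within its walls and less than 45 mm above its floor), the carriage is within 5 mm of home, and all four keys are up (all of step 5 and value of joint each of key_power, key_time, key_start below 0.002 m and x of sherd_a in the frame of finds_tray_in between -0.122 and 0.122 m and y of sherd_a in the frame of finds_tray_in between -0.092 and 0.092 m and z of sherd_a in the frame of finds_tray_in between 0 and 0.045 m and contact force between the fingers and sherd_a below 0.2 N and linear speed of each of sherd_a, sherd_b, sherd_c, sherd_d below 0.03 m/s and x of sherd_b in the frame of finds_tray_in between -0.122 and 0.122 m and y of sherd_b in the frame of finds_tray_in between -0.092 and 0.092 m and z of sherd_b in the frame of finds_tray_in between 0 and 0.045 m and contact force between the fingers and sherd_b below 0.2 N and x of sherd_c in the frame of finds_tray_in between -0.122 and 0.122 m and y of sherd_c in the frame of finds_tray_in between -0.092 and 0.092 m and z of sherd_c in the frame of finds_tray_in between 0 and 0.045 m and contact force between the fingers and sherd_c below 0.2 N and x of sherd_d in the frame of finds_tray_in between -0.122 and 0.122 m and y of sherd_d in the frame of finds_tray_in between -0.092 and 0.092 m and z of sherd_d in the frame of finds_tray_in between 0 and 0.045 m and contact force between the fingers and sherd_d below 0.2 N); the robot touches nothing.
It fails at once if START is pressed with the carriage open (more than 10 mm from home) (value of joint carriage above 0.01 m and value of joint key_start above 0.003 m).
It fails at once if two keys are down at once (value of joint each of key_power, key_method above 0.003 m or value of joint each of key_power, key_time above 0.003 m or value of joint each of key_power, key_start above 0.003 m or value of joint each of key_method, key_time above 0.003 m or value of joint each of key_method, key_start above 0.003 m or value of joint each of key_time, key_start above 0.003 m).
It fails at once if a bystander is moved (30 mm; the two stones on the mat 50 mm) (distance of any of cobble, hammerstone from where it was at the start of the episode above 0.05 m or distance of any of blue_bottle, white_bottle, scrub_brush, caliper from where it was at the start of the episode above 0.03 m).
Of sherd_a, sherd_b, sherd_c, sherd_d only 2 to 3 are there at a start; the rules pass over those that are not, and their reading is None.
At some moment in a run one of sherd_a, sherd_b, sherd_c, sherd_d may be knocked a few centimetres aside while the robot is not near it.
Once in a run the grip may slacken for a moment while it holds something.
It also fails if it takes over 210 s, if anything falls off the work surface, if the arm or the gripper's body presses on something with over 40 N, if the wrist force passes 120 N, or if a joint passes its speed limit or range.

## Robot

A 6-joint arm with a two-finger parallel gripper is mounted at the origin on the work surface. World frame = base frame: x ahead of the robot, y to its left, z up, the work surface at z = 0. Lengths are in m, angles in rad, forces in N, time in s.
With the tool pointing down it reaches from about 0.35 to 0.95 m from the base axis. Payload 17.4 kg.
Tool frame: the origin (TCP) lies midway between the tips of the shut fingers; the grasp point (between the pads) lies 19 mm behind it; x points along the fingers, z is the direction in which the jaws open and shut, and the axes are right-handed (so a half turn about x gives the same grasp; the last joint's range is limited). The gripper opens to 93 mm and grips with 3 to 60 N. Pads are 15 mm wide; open, the fingers measure 128 mm over their backs; the gripper's body (75 mm by 188 mm) begins 65 mm behind the grasp point.
Start: joints at [-1.307, 0.116, 1.442, -0, 1.584, -0.038], TCP at [0.201, -0.645, 0.18] pointing down, gripper open.
Joint ranges: [-2.83, 2.83], [-0.83, 2.19], [0.07, 2.5], [-1.14, 4.28], [0.01, 3], [-2.97, 2.97]. Speed limits (rad/s): [1.89, 1.89, 2.22, 3.14, 3.14, 3.14].

## Interface

Orientations are given as [roll, pitch, yaw] about the fixed x, y, z axes, in that order (R = Rz(yaw) Ry(pitch) Rx(roll)).
In Python, from rig import robot gives the robot as it stands.
- The arm moves only by the shell command python3 -m inch 'ROWS'. ROWS is JSON, a list of rows, each a list of 7 numbers: the turn, a rotation vector about the tool's x, y, z in units of 10 degrees (1.0 is 10 degrees), then the shift along the tool's x, y, z in units of 30 mm (1.0 is 30 mm), then the opening, from 0 (shut) to 1 (fully open). A call has 1 to 5 rows; each row shifts and turns the commanded pose from where the row before left it, along the tool's axes as they then stand; what a row does not reach is not made up. A row lasts 1/8 s, in which the tool goes at most 62.5 mm and 10.7 degrees, less where a joint would pass 70% of its speed; a pose out of reach is approached as far as the arm can. A call is refused whole if a number of a shift passes 1 or a number of a turn 1, either way. A call with a gripper value outside its range is refused whole. The fingers move at their own pace and stop on an object; the grip force is fixed at half the most. Time passes only in rows, so rows that do not move let the fingers close. It gives the time, the measured TCP pose, the force and the opening at its end, in the units of the state.
- robot.observe(): the state, without advancing time (a new reading comes with each control period).
- robot.grab_frame(name): name is "scene" or "top"; returns the picture (384x512x3 uint8, blue, green, red); there is no depth.
- robot.camera_info(name): a dict with "fx", "fy", "cx", "cy" (pixels), "k1" (the pictures are not rectified: a ray, as slopes to the right and down, at radius r is drawn at 1 + k1 r^2 times it, then the intrinsics apply), "eye" and "orientation" of the camera in the world. Camera axes: x right, y down, z forward; pixel columns grow to the right and rows downward; lengths in m; the calibration is good to about 2 mm. A picture is of the moment at which its call begins. camera_info takes no time and is no camera call.
- robot.close_job(): hands the job in, once; it reports no verdict.
Trained networks look in the newest picture that a camera, given by its name, has taken for a name from the list of things; names that differ only in an ending like _2 or _b are one class to them, and where a whole thing is asked for, a point or a joint stands for the part that bears it (a point fixed in the world has none). Each returns a list of dicts, best first, with "conf" (0 to 1); they miss things now and then, are a little off and sometimes report something else, mostly with a low value. They report only what shows in the picture. A call takes as long as a camera call. They do not tell look-alikes from the thing itself.
- robot.find_in(target, camera): "rect" ([centre column, centre row, width, height] in pixels, round what is visible of it).
- robot.cut_out(target, camera): "mask" (384x512 bool, what is visible of it) and "rect" ([centre column, centre row, width, height] in pixels, round what is visible of it).
The state is a dict: "time": time; "joint_positions": joint angles; "dq": joint speeds; "tau": joint torques, N m; "eef_pos": TCP position; "eef_rot": TCP orientation; "contact_force": force on the tool from outside, world axes, zero at the start; "torque": the same for the moment, N m; "grip_width": finger opening in m.
Only numpy, scipy, OpenCV 4.12 (cv2) and the standard library are available. Lean on these libraries where they do the work, as an engineer would, in place of code of your own. Each camera call takes 0.05 s, during which the arm holds its last target. There are 200 camera calls.

## Working session

There is one attempt and no reset: what is moved stays moved. The work goes in short steps, Python scripts to look and compute and a shell command to move; the robot and the scene stay as the last step left them, time stands still between calls to the robot, and variables do not carry over. Pictures are saved under pics/ and viewed, about 12 in all and at most 16, crops included, and the job is handed in when it is done.

```bash
mkdir -p pics; ls
python3 - <<'E'
from rig import robot
import cv2
for n in("scene","top"):
    cv2.imwrite(f"pics/{n}0.png",cv2.resize(robot.grab_frame(n),(800,600)) if 0 else robot.grab_frame(n))
    print(n,robot.camera_info(n))
print(robot.observe())
E
```

```text
pics
scene {'fx': 351.94194025608675, 'fy': 351.94194025608675, 'cx': 256.17078548056213, 'cy': 188.2001967997387, 'k1': -0.09616304384121338, 'eye': array([ 0.90029998, -0.45205479,  0.79378877]), 'orientation': array([-2.43587715,  0.01227052,  0.72404695])}
top {'fx': 416.1391345754656, 'fy': 416.1391345754656, 'cx': 251.4273101645921, 'cy': 193.0264071480281, 'k1': 0.0417483158731376, 'eye': array([ 0.37742122, -0.01089463,  1.31683755]), 'orientation': array([-3.03373691e+00, -2.17301490e-03, -1.54087386e+00])}
{'time': 0.1, 'joint_positions': array([-1.30682366e+00,  1.16444650e-01,  1.44217910e+00,  1.33726013e-06,
        1.58397800e+00, -3.78048565e-02]), 'dq': array([ 0.0003409 , -0.00083688, -0.00175289,  0.001549  , -0.00025367,
       -0.00074859]), 'tau': array([ 2.07223675e-03, -7.22891808e+01, -6.23864365e+01,  7.82416645e-02,
        2.27580249e-02, -4.10415953e-05]), 'eef_pos': array([ 0.20055633, -0.64429835,  0.17908657]), 'eef_rot': array([3.10246269, 1.56978723, 1.8334439 ]), 'contact_force': array([-0.45000955,  0.1311187 , -0.01972952]), 'torque': array([-0.02049271,  0.03259925,  0.01517454]), 'grip_width': 0.09324201618393951}
```

View pics/scene0.png

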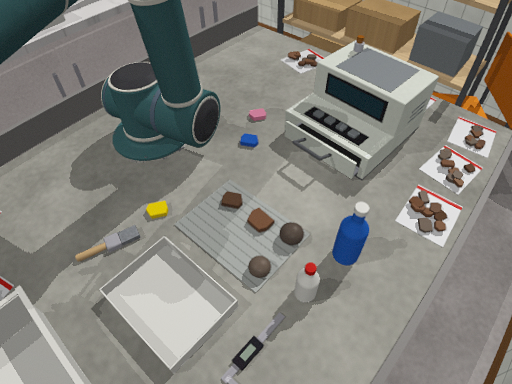

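View pics/top0.png

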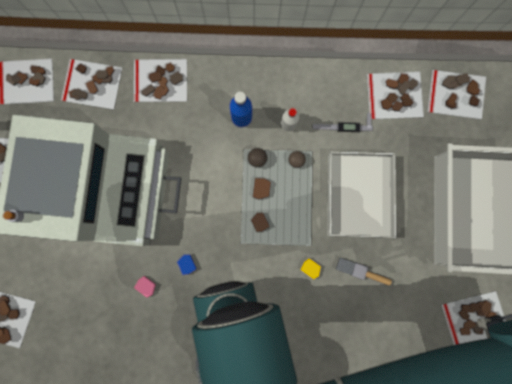

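The scene view shows the analyser at top right with its pull bar at about (310,150), and two brown sherds on the mat at (232,200) and (261,219). The stones are at (291,233) and (259,266). In the top view the sherds are at (261,188) and (260,222), the dark keys are in column 130 at rows 160–222, and the finds tray is at (362,195).

```bash
cat > h.py <<'E'
import numpy as np, cv2
from scipy.spatial.transform import Rotation as R
from rig import robot
def p2w(cam,uv,z):
    c=robot.camera_info(cam); K=np.array([[c["fx"],0,c["cx"]],[0,c["fy"],c["cy"]],[0,0,1.]])
    q=cv2.undistortPoints(np.array(uv,float).reshape(-1,1,2),K,np.array([c["k1"],0,0,0])).reshape(-1,2)
    d=np.c_[q,np.ones(len(q))]@R.from_euler('xyz',c["orientation"]).as_matrix().T
    e=np.array(c["eye"]); return e+d*((z-e[2])/d[:,2])[:,None]
def w2p(cam,P):
    c=robot.camera_info(cam); K=np.array([[c["fx"],0,c["cx"]],[0,c["fy"],c["cy"]],[0,0,1.]])
    M=R.from_euler('xyz',c["orientation"]).as_matrix().T
    return cv2.projectPoints(np.array(P,float).reshape(-1,1,3),cv2.Rodrigues(M)[0],-M@np.array(c["eye"]),K,np.array([c["k1"],0,0,0]))[0].reshape(-1,2)
def rectw(cam,mask,z):
    m=max(cv2.findContours(mask.astype(np.uint8),cv2.RETR_EXTERNAL,cv2.CHAIN_APPROX_NONE)[0],key=cv2.contourArea)
    w=p2w(cam,m.reshape(-1,2),z)[:,:2]
    (c,s,a)=cv2.minAreaRect((w*1000).astype(np.float32))
    if s[0]<s[1]: s=s[::-1]; a+=90
    return np.round(c,1),np.round(s,1),round((a+90)%180-90,1)
def tool():
    o=robot.observe(); M=R.from_euler('xyz',o["eef_rot"]).as_matrix()
    return np.array(o["eef_pos"]),M,o
def axyaw(M): # world direction of jaw axis (deg), and tilt of the approach
    return np.degrees(np.arctan2(M[1,2],M[0,2]))
def go(p,jaw=None):
    """print the tool shifts (in 30 mm) and turn about x (in 10 deg) to world p; jaw = jaw axis direction (deg)"""
    e,M,o=tool(); d=M.T@(np.array(p)-e)/.03
    t=None if jaw is None else (axyaw(M)-jaw+90)%180-90
    print("shift",np.round(d,2),"turn_x",None if t is None else round(t/10,2),"jaw",round(axyaw(M),1),"tcp",np.round(e,4),"down",np.round(M[:,0],3))
E
python3 - <<'E'
from h import *
import sys
for cam in("scene","top"):
    robot.grab_frame(cam)
    for t,z in (("sherd_a",.02),("finds_tray_in",.04),("drying_mat",.004),("carriage_pull",.072)):
        for d in robot.cut_out(t,cam)[:5]:
            if d["conf"]>.3: print(cam,t,round(d["conf"],2),np.round(d["rect"]),*rectw(cam,d["mask"],z))
    for t in("key_power_top",):
        for d in robot.cut_out(t,cam)[:5]:print(cam,t,round(d["conf"],2),np.round(d["rect"]),*rectw(cam,d["mask"],.102))
f=robot.grab_frame("top")[90:270,0:260]
cv2.imwrite("pics/c1.png",cv2.resize(f,None,fx=3,fy=3,interpolation=cv2.INTER_CUBIC))
go([.2,-.6,.2],90)
E
```

```text
scene sherd_a 0.75 [251. 141.  18.   8.] [302.  177.3] [58.8 55.9] -49.4
scene sherd_a 0.72 [261. 222.  27.  22.] [539.3 -43.2] [73.6 57.2] -5.8
scene sherd_a 0.7 [231. 202.  23.  19.] [434.3 -40. ] [60.4 53.8] 27.1
scene sherd_a 0.66 [257. 114.  18.  14.] [232.4 295.8] [64.4 62.3] -32.5
scene sherd_a 0.51 [157. 207.  22.  18.] [ 298.9 -202.8] [55.5 53.3] 57.1
scene finds_tray_in 0.77 [170. 305. 144. 131.] [ 529.8 -349.7] [273.5 201.2] 0.2
scene drying_mat 0.97 [241. 235. 137. 114.] [511. -89.] [300.3 221.4] 0.3
scene carriage_pull 0.84 [322. 149.  75.  60.] [517.2 250.7] [293.4  96.7] -5.0
scene key_power_top 0.45 [320. 112.  12.   7.] [445.1 346. ] [47.3 31.7] -55.9
top sherd_a 0.85 [147. 287.  23.  16.] [223.4 306.5] [56.8 45.9] 60.4
top sherd_a 0.82 [262. 223.  20.  19.] [426.5 -37.3] [54.1 43.2] 28.1
top sherd_a 0.77 [262. 188.  18.  24.] [533.3 -39.5] [71.  54.9] -5.4
top sherd_a 0.66 [310. 267.  22.  20.] [ 291.6 -199.2] [57.6 47.4] 59.5
top sherd_a 0.56 [187. 266.  16.  16.] [292.2 184.3] [58.7 46.1] 29.5
top finds_tray_in 0.56 [362. 195.  71.  88.] [ 525.  -347.1] [265.7 207.1] -0.3
top drying_mat 0.72 [277. 196.  72. 100.] [511.9 -89.6] [305.6 222.1] -0.5
top carriage_pull 0.68 [163. 193.  44.  91.] [502.6 250.1] [270.7  87.4] -3.9
top key_power_top 0.35 [290. 119.  21.  22.] [ 735.  -116.7] [67.4 50.9] 1.3
shift [-0.67  0.42 -1.42] turn_x 1.73 jaw -72.7 tcp [ 0.2006 -0.6445  0.1798] down [ 0.  0. -1.]
```

View pics/c1.png

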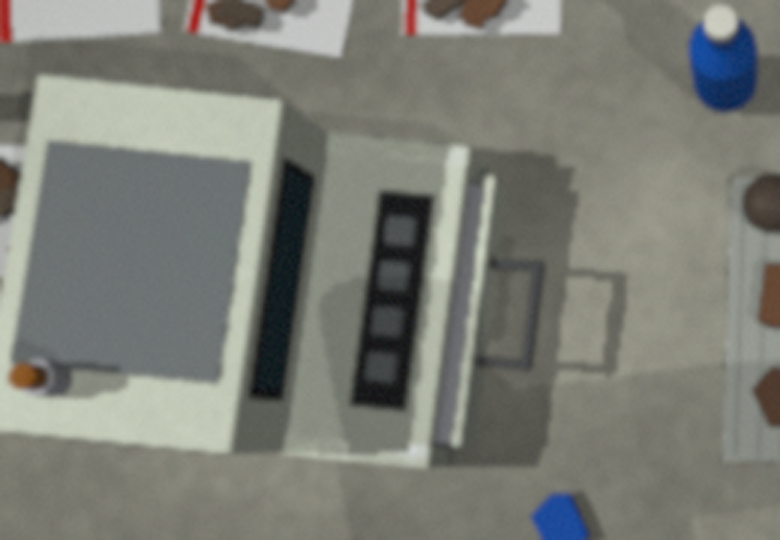

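The crop shows the four keys at crop pixels (401,232) to (381,367). The pull bar runs from (540,263) to (531,366), and the carriage is slightly open.

Run:
```python
from h import *
f=lambda L:[((u+.5)/3-.5,(v+.5)/3-.5+90) for u,v in L]
k=p2w("top",f([(401,232),(394,276),(387,322),(381,367)]),.102)[:,:2]; print(k)
b=p2w("top",f([(540,263),(531,366)]),.072)[:,:2]; print(b,b.mean(0))
e=p2w("top",f([(467,147),(428,465)]),.09)[:,:2]; print(e,np.linalg.norm(e[0]-e[1]))
d=k[-1]-k[0]; print("key angle",np.degrees(np.arctan2(d[1],d[0])),np.linalg.norm(d)); d=e[1]-e[0]; a=np.degrees(np.arctan2(d[1],d[0])); print("edge angle",a)
d=b[1]-b[0]; print(np.degrees(np.arctan2(d[1],d[0])))
yh=np.array([np.cos(np.radians(a)),np.sin(np.radians(a))]); xh=np.array([yh[1],-yh[0]])*1
print("x axis (into cabinet)",xh, "origin by edge",e.mean(0),"by keys",k.mean(0)-.055*xh)
o=k.mean(0)-.055*xh
print("bar rel",(b.mean(0)-o)@xh,(b.mean(0)-o)@yh)
go([*b.mean(0),.2],90)
```

```text
[[0.57553509 0.34024059]
 [0.53182596 0.34444806]
 [0.48649791 0.34846528]
 [0.44254332 0.35150868]]
[[0.55328973 0.20820169]
 [0.44947473 0.2121124 ]] [0.50138223 0.21015704]
[[0.66541611 0.28323042]
 [0.34938021 0.3036842 ]] 0.31669709236805293
key angle 175.15702607790223 0.13346827452505494
edge angle 176.29699438664147
177.84268712342552
x axis (into cabinet) [0.06458466 0.99791223] origin by edge [0.50739816 0.29345731] by keys [0.50554841 0.29128048]
bar rel -0.08122313901539635 -0.0010818434788249422
shift [ -0.67  18.04 -24.22] turn_x 1.73 jaw -72.7 tcp [ 0.2006 -0.6445  0.1798] down [ 0.  0. -1.]
```

```bash
python3 -m inch '[[0.72,0,0,-0.6,0,-0.5,0.5],[0.72,0,0,-0.6,0,-0.5,0.5],[0.72,0,0,-0.6,0,-0.5,0.5],[0,0,0,0,0.3,-1,0.5],[0,0,0,0,0.3,-1,0.5]]'
python3 -m inch '[[0,0,0,0,0.3,-1,0.5],[0,0,0,0,0.3,-1,0.5],[0,0,0,0,0.3,-1,0.5],[0,0,0,0,0.3,-1,0.5],[0,0,0,0,0.3,-1,0.5]]'
python3 -m inch '[[0,0,0,0,0.3,-1,0.5],[0,0,0,0,0.3,-1,0.5],[0,0,0,0,0.3,-1,0.5],[0,0,0,0,0.3,-1,0.5],[0,0,0,0,0.3,-1,0.5]]'
python3 -c "
from h import *
go([.5014,.2102,.2],-94.3)"
```

```text
time: 1.38
eef_pos: [0.2154, -0.5412, 0.2339]
eef_rot: [0.557, 1.571, -1.089]
contact_force: [-0.5, -0.2, -0.5]
grip_width: 0.0489
time: 2.0
eef_pos: [0.2716, -0.3948, 0.2339]
eef_rot: [0.712, 1.57, -0.934]
contact_force: [0.4, -0.5, -0.5]
grip_width: 0.0466
time: 2.62
eef_pos: [0.3277, -0.2486, 0.2339]
eef_rot: [1.038, 1.57, -0.608]
contact_force: [0.1, 0.4, 0.1]
grip_width: 0.0462
shift [  1.13   4.62 -15.69] turn_x -0.0 jaw -94.3 tcp [ 0.3277 -0.2486  0.2339] down [ 0. -0. -1.]
```

```bash
python3 -m inch '[[0,0,0,0,0.3,-1,0.4],[0,0,0,0,0.3,-1,0.4],[0,0,0,0,0.3,-1,0.4],[0,0,0,0,0.3,-1,0.4],[0,0,0,0,0.3,-1,0.4]]'
python3 -m inch '[[0,0,0,0,0.3,-1,0.4],[0,0,0,0,0.3,-1,0.4],[0,0,0,0,0.3,-1,0.4],[0,0,0,0,0.3,-1,0.4],[0,0,0,0,0.3,-1,0.4]]'
python3 -m inch '[[0,0,0,0.4,0.3,-1,0.4],[0,0,0,0.4,0.3,-1,0.4],[0,0,0,0.5,0.3,-1,0.4],[0,0,0,0.5,0.3,-1,0.4],[0,0,0,0,0,0,0.4]]'
python3 -c "
from h import *
go([.5014,.2102,.047],-94.3)
cv2.imwrite('pics/s2.png',robot.grab_frame('scene')[60:260,200:460].repeat(3,0).repeat(3,1))
t=robot.grab_frame('top')[120:260,90:260].repeat(4,0).repeat(4,1); cv2.imwrite('pics/t2.png',t)"
```

```text
time: 3.25
eef_pos: [0.3839, -0.1024, 0.234]
eef_rot: [1.314, 1.57, -0.332]
contact_force: [-0.5, 0.4, 0.3]
grip_width: 0.0373
time: 3.88
eef_pos: [0.44, 0.0439, 0.2339]
eef_rot: [1.619, 1.57, -0.027]
contact_force: [0.3, 0.2, 0.4]
grip_width: 0.0372
time: 4.5
eef_pos: [0.4844, 0.161, 0.1783]
eef_rot: [-1.298, 1.568, -2.942]
contact_force: [0.4, -0.2, -0.5]
grip_width: 0.0368
shift [ 4.37  0.45 -1.68] turn_x 0.01 jaw -94.2 tcp [0.4844 0.161  0.1783] down [-0.002 -0.    -1.   ]
```

View pics/s2.png

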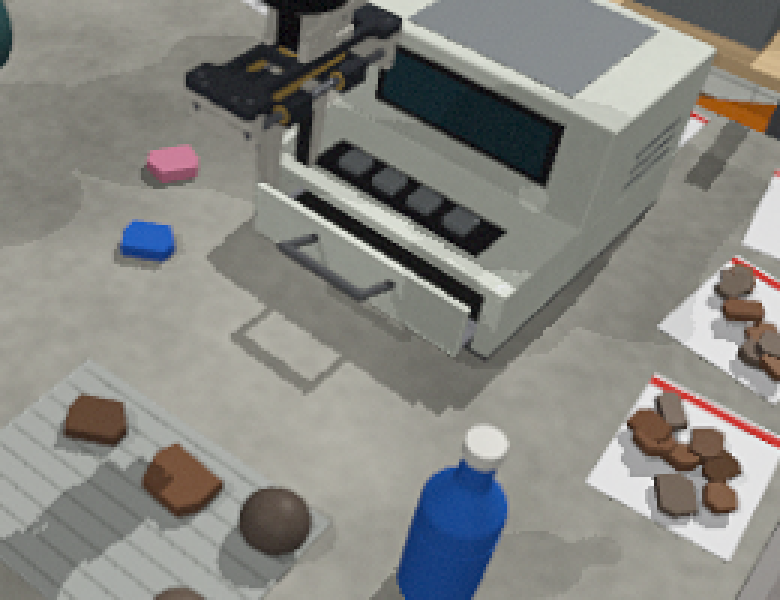

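The scene crop shows the gripper above and behind the bar's left. The bar runs from (283,245) to (362,297) in the crop. I'll triangulate its position.

```bash
python3 -c "
from h import *
b=p2w('scene',[(200+283/3,60+245/3),(200+362/3,60+297/3)],.072); print(b,b.mean(0))
k=p2w('scene',[(200+u/3,60+v/3) for u,v in [(356,162),(391,181),(426,201),(461,220)]],.102);print(k,k.mean(0))
"
```

```text
[[0.45081862 0.21806956 0.072     ]
 [0.55400546 0.20883466 0.072     ]] [0.50241204 0.21345211 0.072     ]
[[0.44859058 0.3446662  0.102     ]
 [0.49414102 0.3423837  0.102     ]
 [0.53890528 0.33894984 0.102     ]
 [0.58125683 0.33708708 0.102     ]] [0.51572343 0.3407717  0.102     ]
```

```bash
python3 -m inch '[[0,0,0,0,0.23,-0.87,0.4],[0,0,0,0,0.23,-0.87,0.4],[0,0,0,1,0,0,0.4],[0,0,0,1,0,0,0.4],[0,0,0,0,0,0,0.4]]'
python3 -m inch '[[0,0,0,0.8,0,0,0.4],[0,0,0,0.8,0,0,0.4],[0,0,0,0.75,0,0,0.4],[0,0,0,0,0,0,0.4]]'
python3 -m inch '[[0,0,0,0,0,0,0],[0,0,0,0,0,0,0],[0,0,0,0,0,0,0],[0,0,0,0,0,0,0]]'
python3 -c "
from h import *
go([.502,.212,.047],-94.3)"
```

```text
time: 5.22
eef_pos: [0.5016, 0.2097, 0.1187]
eef_rot: [-1.09, 1.568, -2.737]
contact_force: [0.3, 0.2, 0.1]
grip_width: 0.037
time: 5.72
eef_pos: [0.5024, 0.2103, 0.0498]
eef_rot: [-1.012, 1.57, -2.659]
contact_force: [-1.3, -0.1, 0.1]
grip_width: 0.0372
time: 6.22
eef_pos: [0.5025, 0.2109, 0.0496]
eef_rot: [2.048, 1.57, 0.402]
contact_force: [-0.0, -0.3, 0.0]
grip_width: 0.0026
shift [ 0.09 -0.02 -0.04] turn_x -0.0 jaw -94.3 tcp [0.5025 0.2109 0.0496] down [ 0.  0. -1.]
```

```bash
python3 -c "
from h import *
a=robot.grab_frame('scene')[90:190,240:370].repeat(4,0).repeat(4,1)
cv2.imwrite('pics/s3.png',a)"
```

```text
(no output)
```

View pics/s3.png

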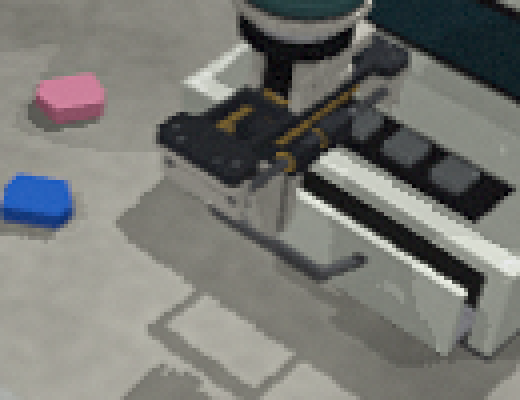

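```bash
python3 -c "
from h import *
p=np.array([[.5025,.2109,.0496],[.5025,.2109,.0686],[.5025,.2109,.15]])
for c in('scene','top'): print(c,w2p(c,p),(w2p(c,p)-[240,90])*4)
t=robot.grab_frame('top')[120:260,120:260].repeat(4,0).repeat(4,1)
s=cv2.imread('pics/t2.png')
cv2.imwrite('pics/t3.png',t)
for b in [(.1,)]: pass
"
```

```text
scene [[306.01666643 155.99761877]
 [306.61399908 151.41839147]
 [309.34439225 130.33342971]] [[264.06666573 263.99047508]
 [266.45599633 245.67356587]
 [277.37756898 161.33371886]]
top [[179.22113278 194.81574133]
 [178.14504779 194.16351472]
 [173.1410006  191.13095973]] [[-243.11546889  419.26296531]
 [-247.41980883  416.65405888]
 [-267.4359976   404.52383891]]
```

View pics/t3.png

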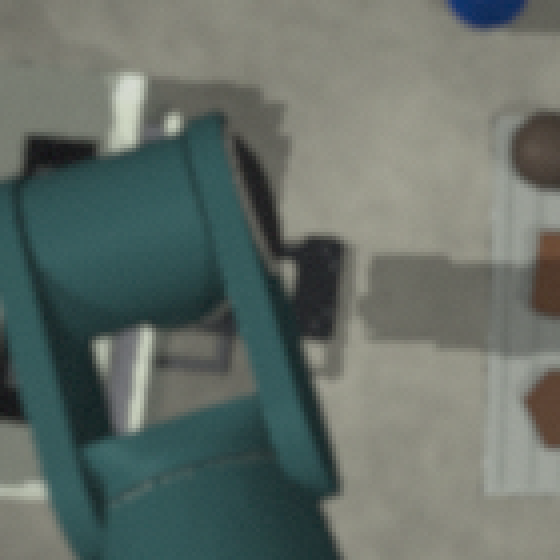

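```bash
python3 -c "
from h import *
p=np.array([[.4844,.161,.1783],[.4844,.161,.1973],[.4844,.1795,.1783],[.4844,.1425,.1783]])
print((w2p('scene',p)-[200,60])*3)
o=tool()[2]; print(o['eef_pos'],o['grip_width'],o['contact_force'],o['joint_positions'])
im=cv2.imread('pics/s2.png')[100:300,150:420]; im2=cv2.imread('pics/s3.png')[80:320,130:400]
cv2.imwrite('pics/z.png',np.hstack([cv2.resize(im,(400,400)),cv2.resize(im2,(400,400))]))
"
```

```text
[[282.2270949  205.42135204]
 [283.66563074 188.80769041]
 [294.61747005 195.45167785]
 [269.58191679 215.60015382]]
[0.5024148  0.21081844 0.04934483] 0.0002553753536910489 [-0.1128573  -0.17501135  0.24567968] [ 3.50485378e-01 -1.02616081e-01  1.87555587e+00 -1.19808751e-05
  1.36859679e+00  1.99643028e+00]
```

View pics/z.png

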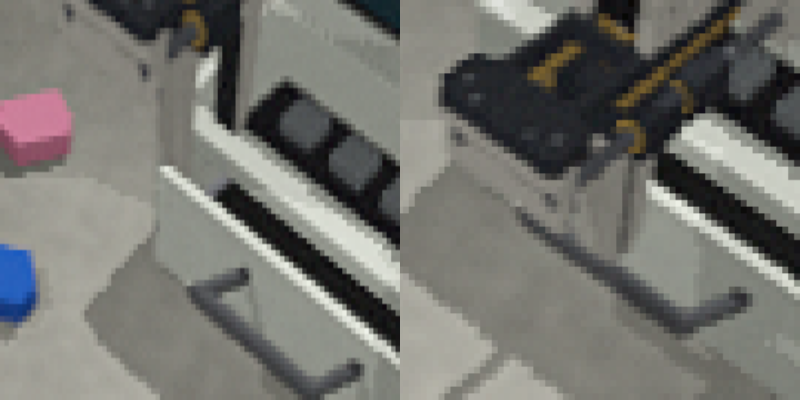

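```bash
python3 -c "
from h import *
q=[]
e,M,o=tool()
for zz in(.133,.16):
  for s in(-.0375,.0375): q.append(e+np.array([0,0,zz-e[2]])+M[:,2]*.094+M[:,1]*s)
q+= [e+M[:,2]*s*.0175+M[:,1]*u*.0075 for s in(-1,1) for u in(-1,1)]
q=np.array(q)
s=((w2p('scene',q)-[240,90])*4-[130,80])*[400/270,400/240]; t=(w2p('top',q)-120)*4
print(np.round(np.c_[q,s+[400,0],t],3))
"
```

```text
[[4.58000e-01 1.20000e-01 1.33000e-01 4.22535e+02 2.29337e+02 3.41854e+02
  3.53173e+02]
 [5.33000e-01 1.14000e-01 1.33000e-01 5.43426e+02 3.19772e+02 3.54082e+02
  2.49316e+02]
 [4.58000e-01 1.20000e-01 1.60000e-01 4.24322e+02 1.80037e+02 3.37677e+02
  3.50411e+02]
 [5.33000e-01 1.14000e-01 1.60000e-01 5.47961e+02 2.70518e+02 3.50213e+02
  2.44183e+02]
 [4.96000e-01 2.29000e-01 4.90000e-02 6.09323e+02 2.80027e+02 2.13017e+02
  3.06731e+02]
 [5.11000e-01 2.28000e-01 4.90000e-02 6.31763e+02 2.96293e+02 2.15477e+02
  2.87320e+02]
 [4.94000e-01 1.94000e-01 4.90000e-02 5.64595e+02 3.17946e+02 2.58629e+02
  3.11517e+02]
 [5.09000e-01 1.93000e-01 4.90000e-02 5.87102e+02 3.34713e+02 2.61029e+02
  2.92102e+02]]
```

The pixels suggest the fingertips are higher than reported, and they closed above the bar. I'll open, go 22 mm lower and close again.

```bash
python3 -m inch '[[0,0,0,0,0,0,0.4],[0,0,0,0,0,0,0.4],[0,0,0,0,0,0,0.4],[0,0,0,0.35,0,0,0.4],[0,0,0,0.35,0,0,0.4]]'
python3 -m inch '[[0,0,0,0,0,0,0.4],[0,0,0,0,0,0,0],[0,0,0,0,0,0,0],[0,0,0,0,0,0,0],[0,0,0,0,0,0,0]]'
python3 -c "
from h import *
a=robot.grab_frame('scene')[90:190,240:370].repeat(5,0).repeat(5,1)
cv2.imwrite('pics/s4.png',a)"
```

```text
time: 6.95
eef_pos: [0.5022, 0.2107, 0.0272]
eef_rot: [-1.153, 1.57, -2.799]
contact_force: [-0.0, -0.2, -0.2]
grip_width: 0.0372
time: 7.58
eef_pos: [0.5026, 0.211, 0.0286]
eef_rot: [2.331, 1.57, 0.685]
contact_force: [0.9, 1.6, 1.1]
grip_width: 0.0111
```

View pics/s4.png

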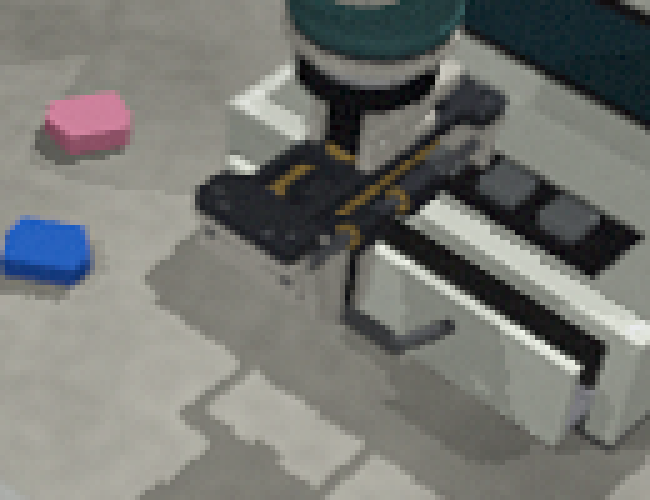

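The fingers now hold the bar (11 mm opening). The tips look about 30 mm above the reported z, which I'll calibrate by contact later. Now I'll pull the carriage.

```bash
python3 -m inch '[[0,0,0,0,0,0.5,0],[0,0,0,0,0,0.6,0],[0,0,0,0,0,0.6,0],[0,0,0,0,0,0.6,0],[0,0,0,0,0,0.6,0]]'
python3 -m inch '[[0,0,0,0,0,0.6,0],[0,0,0,0,0,0.6,0],[0,0,0,0,0,0.6,0],[0,0,0,0,0,0.4,0],[0,0,0,0,0,0,0]]'
python3 -m inch '[[0,0,0,0,0,0.2,0],[0,0,0,0,0,0.2,0],[0,0,0,0,0,0.15,0],[0,0,0,0,0,0,0]]'
python3 -c "
from h import *
print(tool()[2]['contact_force'])"
```

```text
time: 8.25
eef_pos: [0.496, 0.1227, 0.0285]
eef_rot: [1.792, 1.57, 0.145]
contact_force: [4.7, 2.0, 3.5]
grip_width: 0.0111
time: 8.88
eef_pos: [0.4912, 0.0564, 0.0285]
eef_rot: [0.826, 1.569, -0.822]
contact_force: [4.5, -1.9, 4.9]
grip_width: 0.0113
time: 9.38
eef_pos: [0.4902, 0.0441, 0.0285]
eef_rot: [2.929, 1.564, 1.283]
contact_force: [8.9, 27.4, 0.6]
grip_width: 0.0113
[ 8.9374489  27.37561972  0.5576684 ]
```

```bash
python3 -m inch '[[0,0,0,0,0,-0.1,0.4],[0,0,0,0,0,0,0.4],[0,0,0,0,0,0,0.4],[0,0,0,0,0,0,0.4],[0,0,0,-0.8,0,0,0.4]]'
python3 -m inch '[[0,0,0,-0.8,0,0,0.4],[0,0,0,-0.6,0,0.3,1],[0,0,0,0,0.6,0.85,1],[0,0,0,0,0.6,0.85,1],[0,0,0,0,0.54,0.8,1]]'
python3 -m inch '[[0,0,0,0,0,0,1],[0,0,0,0,0,0,1]]'
python3 -c "
from h import *
go([.536,-.041,.0],-95.4)
t=robot.grab_frame('top')[130:270,140:340].repeat(4,0).repeat(4,1);cv2.imwrite('pics/t5.png',t)
a=robot.grab_frame('scene')[120:290,170:350].repeat(4,0).repeat(4,1)
e,M,o=tool()
q=np.array([e,e+M[:,2]*.0465,e-M[:,2]*.0465]);print((w2p('scene',q)-[170,120])*4)
cv2.imwrite('pics/s5.png',a[:600])"
```

```text
time: 10.0
eef_pos: [0.4888, 0.0445, 0.0509]
eef_rot: [-1.407, 1.568, -3.053]
contact_force: [-0.3, 0.1, -0.2]
grip_width: 0.0369
time: 10.62
eef_pos: [0.5359, -0.0444, 0.0943]
eef_rot: [-0.902, 1.571, -2.549]
contact_force: [0.4, -0.2, 0.1]
grip_width: 0.0726
time: 10.88
eef_pos: [0.5352, -0.0429, 0.0941]
eef_rot: [-1.786, 1.57, 2.85]
contact_force: [-0.2, 0.1, 0.0]
grip_width: 0.091
shift [ 3.14  0.02 -0.07] turn_x 0.11 jaw -94.3 tcp [ 0.5352 -0.0429  0.0941] down [-0.001  0.    -1.   ]
[[354.91449176 329.96786694]
 [301.12577647 371.78621202]
 [406.26502647 290.01768551]]
```

View pics/s5.png

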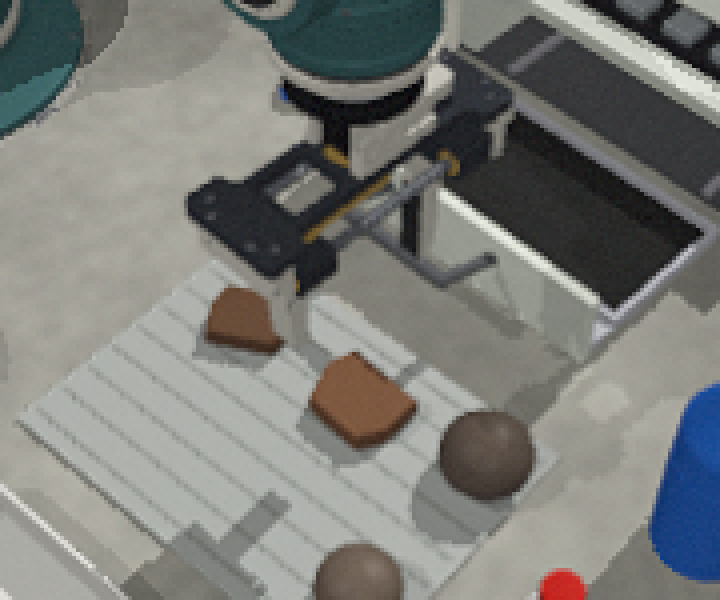

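```bash
python3 -m inch '[[0.1,0,0,0.8,0.02,-0.07,1],[0,0,0,0.8,0,0,1],[0,0,0,0.8,0,0,1],[0,0,0,0.6,0,0,1],[0,0,0,0,0,0,1]]'
python3 -m inch '[[0,0,0,0.15,0,0,1],[0,0,0,0,0,0,1]]'
python3 -m inch '[[0,0,0,0.15,0,0,1],[0,0,0,0,0,0,1]]'
python3 -c "
from h import *
go([.536,-.041,-.02],-95.4)
a=robot.grab_frame('scene')[180:280,210:330].repeat(5,0).repeat(5,1)
cv2.imwrite('pics/s6.png',a[:600])"
```

```text
time: 11.6
eef_pos: [0.5356, -0.0405, 0.0032]
eef_rot: [-1.611, 1.569, 3.009]
contact_force: [0.8, 0.9, 1.1]
grip_width: 0.0928
time: 11.85
eef_pos: [0.5366, -0.0409, 0.0002]
eef_rot: [1.519, 1.57, -0.144]
contact_force: [0.3, -0.6, -0.4]
grip_width: 0.0932
time: 12.1
eef_pos: [0.5362, -0.0409, -0.005]
eef_rot: [-1.551, 1.57, 3.069]
contact_force: [-0.0, 0.7, -0.2]
grip_width: 0.0926
shift [ 0.5  -0.01  0.  ] turn_x 0.01 jaw -95.3 tcp [ 0.5362 -0.0409 -0.005 ] down [-0.  0. -1.]
```

View pics/s6.png

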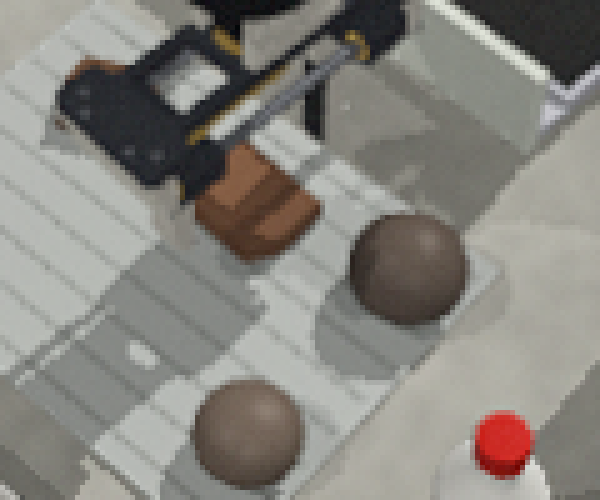

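The fingers straddle the near sherd cleanly. There is no contact at a reported z of −5 mm, which confirms the z offset. I'll keep going down in small steps and watch the force.

```bash
python3 -m inch '[[0,0,0,0.15,0,0,1],[0,0,0,0.15,0,0,1],[0,0,0,0,0,0,1]]'
python3 -m inch '[[0,0,0,0.15,0,0,1],[0,0,0,0,0,0,1]]'
python3 -c "
from h import *
print(tool()[0], tool()[2]['contact_force'])"
```

```text
time: 12.52
eef_pos: [0.5361, -0.0408, -0.0143]
eef_rot: [-1.65, 1.57, 2.97]
contact_force: [0.4, -0.2, -0.2]
grip_width: 0.093
time: 12.78
eef_pos: [0.5362, -0.0408, -0.0187]
eef_rot: [-1.626, 1.57, 2.994]
contact_force: [-0.2, 0.1, -0.3]
grip_width: 0.0926
[ 0.53617788 -0.04083304 -0.01865754] [-0.17782956  0.12779577 -0.25769604]
```

```bash
python3 -m inch '[[0,0,0,0.1,0,0,1],[0,0,0,0,0,0,1]]'
python3 -m inch '[[0,0,0,0.1,0,0,1],[0,0,0,0,0,0,1]]'
```

```text
time: 13.02
eef_pos: [0.5363, -0.0409, -0.0215]
eef_rot: [-1.584, 1.571, 3.036]
contact_force: [-0.2, -0.3, -0.0]
grip_width: 0.093
time: 13.28
eef_pos: [0.5362, -0.0408, -0.0245]
eef_rot: [-1.625, 1.57, 2.994]
contact_force: [0.0, -0.2, 0.6]
grip_width: 0.093
```

```bash
python3 -m inch '[[0,0,0,0,0,0,0],[0,0,0,0,0,0,0],[0,0,0,0,0,0,0],[0,0,0,0,0,0,0],[0,0,0,0,0,0,0]]'
python3 -m inch '[[0,0,0,-0.3,0,0,0],[0,0,0,-0.6,0,0,0],[0,0,0,-0.9,0,0,0],[0,0,0,-0.9,0,0,0],[0,0,0,0,0,0,0]]'
```

```text
time: 13.9
eef_pos: [0.5364, -0.0409, -0.0242]
eef_rot: [1.814, 1.571, 0.151]
contact_force: [0.5, 0.9, 0.3]
grip_width: 0.0518
time: 14.52
eef_pos: [0.5378, -0.041, 0.0599]
eef_rot: [1.54, 1.566, -0.124]
contact_force: [1.3, 0.3, -1.5]
grip_width: 0.0514
```

```bash
python3 -c "
from h import *
c=p2w('scene',[(170+610/4,120+315/4),(170+710/4,120+230/4)],.026)[:,:2];print(c,np.linalg.norm(c[0]-c[1]))
x=np.array([.0745,.997]);y=np.array([-.997,.0745])
print(c.mean(0)+.135*y, np.array([.4895,.0440])+.142*x)
d=c[1]-c[0];print(np.degrees(np.arctan2(d[1],d[0])))
m=np.array([.501,.187]); p=m-.05*y; print(p); go([*p,.06],-94.3)
"
```

```text
[[0.62574491 0.1242368 ]
 [0.63607571 0.23929819]] 0.11552423810202057
[0.49631531 0.191825  ] [0.500079 0.185574]
84.86944919725997
[0.55085  0.183275]
shift [-0.01 -0.26 -7.49] turn_x -0.1 jaw -95.3 tcp [ 0.5378 -0.041   0.0599] down [ 0.005 -0.001 -1.   ]
```

View pics/t5.png

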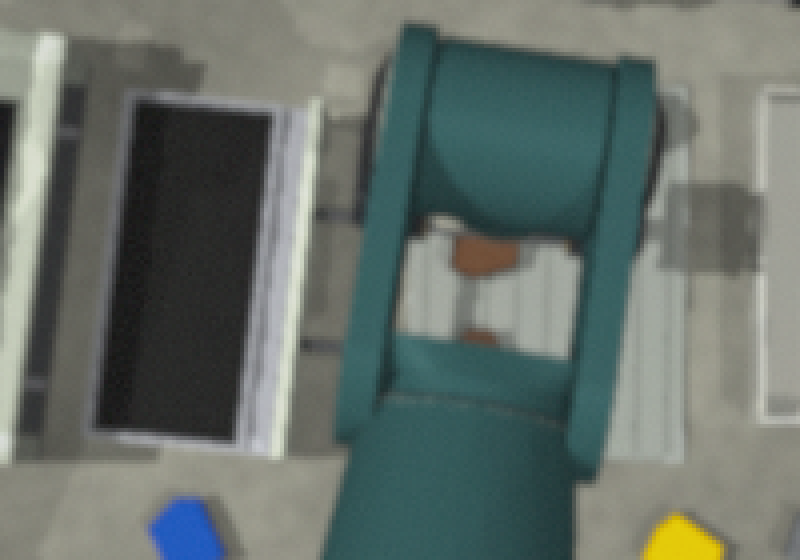

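In the top crop the tray is fully out, with inner corners at (133,100), (272,114), (237,442) and (97,432).

```bash
python3 -m inch '[[-0.1,0,0,-0.4,0,-1,0],[0,0,0,0,0,-1,0],[0,0,0,0,0,-1,0],[0,0,0,0,0,-1,0],[0,0,0,0,0,-1,0]]'
python3 -c "
from h import *
c=p2w('top',[(140+u/4,130+v/4) for u,v in [(133,100),(272,114),(237,442),(97,432)]],.024)[:,:2];print(c,c.mean(0))
m=(c.mean(0)+[.4985,.188])/2; y=np.array([-.997,.0745])
print('mid',m); go([*(m-.05*y),0],-94.3); go([*(m+.05*y),0],-94.3)
"
```

```text
time: 15.15
eef_pos: [0.5478, 0.1096, 0.068]
eef_rot: [-1.326, 1.57, -2.972]
contact_force: [-0.3, 0.1, -0.7]
grip_width: 0.0516
[[0.63039613 0.24016224]
 [0.62265136 0.13049921]
 [0.36545936 0.14683536]
 [0.3700476  0.25473073]] [0.49713861 0.19305688]
mid [0.49781931 0.19052844]
shift [ 2.27 -0.2  -2.57] turn_x -0.0 jaw -94.3 tcp [0.5478 0.1096 0.068 ] down [-0.001 -0.    -1.   ]
shift [ 2.27 -3.53 -2.56] turn_x -0.0 jaw -94.3 tcp [0.5478 0.1096 0.068 ] down [-0.001 -0.    -1.   ]
```

```bash
python3 -m inch '[[0,0,0,0,-0.07,-0.86,0],[0,0,0,0,-0.07,-0.86,0],[0,0,0,0,-0.06,-0.85,0],[0,0,0,0.5,0,0,0],[0,0,0,0.5,0,0,0]]'
python3 -m inch '[[0,0,0,0.5,0,0,0],[0,0,0,0.4,0,0,0],[0,0,0,0.3,0,0,0],[0,0,0,0.15,0,0,0],[0,0,0,0,0,0,0]]'
python3 -c "
from h import *
go([.5477,.1868,-.006],-94.3)"
```

```text
time: 15.78
eef_pos: [0.5475, 0.1855, 0.0371]
eef_rot: [-1.041, 1.57, -2.687]
contact_force: [0.2, -0.4, -1.4]
grip_width: 0.0516
time: 16.4
eef_pos: [0.548, 0.186, -0.0018]
eef_rot: [-0.896, 1.571, -2.542]
contact_force: [0.1, 0.1, -1.1]
grip_width: 0.0523
shift [ 0.14 -0.01 -0.03] turn_x -0.0 jaw -94.3 tcp [ 0.548   0.186  -0.0018] down [-0. -0. -1.]
```

```bash
python3 -m inch '[[0,0,0,0.13,0,0,0],[0,0,0,0,0,0,0]]'
python3 -m inch '[[0,0,0,0,0,0,0.7],[0,0,0,0,0,0,0.7],[0,0,0,0,0,0,0.7],[0,0,0,-0.5,0,0,0.7],[0,0,0,-1,0,0,0.7]]'
python3 -m inch '[[0,0,0,-1,0,0,0.7],[0,0,0,-0.6,0,0,1],[0,0,0,0,0,0.5,1],[0,0,0,0,0,1,1],[0,0,0,0,0,1,1]]'
python3 -m inch '[[0,0,0,0,0,1,1],[0,0,0,0,0,1,1],[0,0,0,0,0,0,1]]'
python3 -c "
from h import *
e,M,o=tool()
for cam in('scene','top'):
    f=robot.grab_frame(cam); cv2.imwrite(f'pics/{cam}7.png',f)
    for d in robot.cut_out('sherd_b',cam):
        if d['conf']>.2: print(cam,round(d['conf'],2),np.round(d['rect']),*rectw(cam,d['mask'],.02))
go([.430,-.039,0],-62.5)
"
```

```text
time: 16.65
eef_pos: [0.548, 0.186, -0.0057]
eef_rot: [-2.437, 1.571, 2.2]
contact_force: [-0.6, -0.1, -1.0]
grip_width: 0.0517
time: 17.27
eef_pos: [0.5475, 0.1858, 0.0398]
eef_rot: [-1.204, 1.569, -2.851]
contact_force: [-0.1, -0.3, 1.7]
grip_width: 0.0654
time: 17.9
eef_pos: [0.5415, 0.1096, 0.0859]
eef_rot: [-1.245, 1.569, -2.891]
contact_force: [-0.2, 0.2, 0.4]
grip_width: 0.0924
time: 18.27
eef_pos: [0.5371, 0.0493, 0.0862]
eef_rot: [-1.27, 1.569, -2.918]
contact_force: [-0.4, -0.2, 0.1]
grip_width: 0.0928
scene 0.75 [233. 199.  23.  19.] [433.4 -41.2] [57.8 57.5] 40.9
scene 0.75 [158. 210.  22.  14.] [ 298.8 -202.5] [55.9 52.1] 57.1
scene 0.68 [248. 141.  22.  14.] [301.  176.4] [58.8 58.8] 40.7
scene 0.66 [255. 113.  19.  14.] [231.3 296.7] [58.8 58.7] 62.4
scene 0.63 [314. 173.  24.  18.] [541.3 193.3] [70.1 60.6] -4.6
scene 0.4 [259. 265.  25.  23.] [ 627.4 -144.7] [57.9 52.2] -31.2
top 0.79 [188. 266.  14.  17.] [291.2 186.2] [57.7 46. ] 2.7
top 0.64 [144. 287.  23.  17.] [221.7 305.2] [56.9 47.3] 54.1
top 0.52 [186. 182.  12.  23.] [546.4 201.5] [70.  28.2] 2.6
top 0.48 [309. 270.  22.  21.] [ 289.3 -198.8] [59.4 47.5] 58.1
shift [ 2.9  -3.35  3.29] turn_x -3.18 jaw -94.3 tcp [0.5376 0.0518 0.0868] down [-0.001  0.    -1.   ]
```

```bash
python3 -c "
from h import *
im=cv2.imread('pics/scene7.png')[180:225,205:260]; a=cv2.resize(im,None,fx=8,fy=8,interpolation=cv2.INTER_CUBIC)
b=cv2.imread('pics/top0.png')[205:245,240:285]; b=cv2.resize(b,None,fx=7,fy=7,interpolation=cv2.INTER_CUBIC)
h=max(a.shape[0],b.shape[0]); o=np.zeros((h,a.shape[1]+b.shape[1],3),np.uint8); o[:a.shape[0],:a.shape[1]]=a;o[:b.shape[0],a.shape[1]:]=b
cv2.imwrite('pics/s8.png',o); print(a.shape)
"
```

```text
(360, 440, 3)
```

View pics/s8.png

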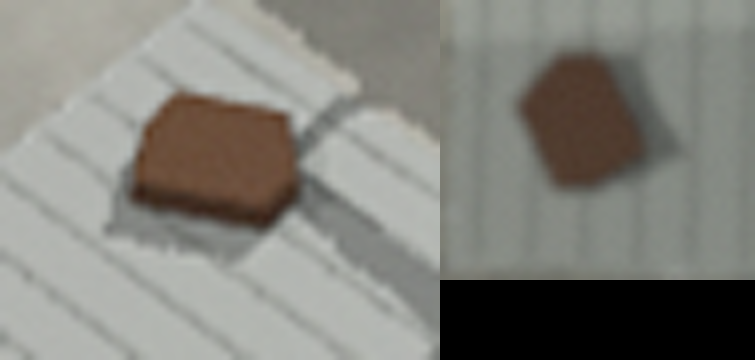

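The sherd on the mat is a hexagon, with its long edges running from upper left to lower right in the top crop. I'll work out the edge angles.

```bash
python3 -c "
from h import *
f=lambda L:p2w('scene',[(205+u/8,180+v/8) for u,v in L],.02)[:,:2]
for L in([(178,93),(290,117)],[(133,188),(262,213)],[(178,93),(133,188)],[(290,117),(298,178)]):
  q=f(L);d=q[1]-q[0];print(q.round(3).tolist(),np.degrees(np.arctan2(d[1],d[0])),np.linalg.norm(d))
g=lambda L:p2w('top',[(240+(u-440)/7,205+v/7) for u,v in L],.02)[:,:2]
for L in([(605,55),(640,148)],[(518,105),(558,185)]):
  q=g(L);d=q[0]-q[1];print(q.round(3).tolist(),np.degrees(np.arctan2(d[1],d[0])),np.linalg.norm(d))
go([.430,-.039,0.06],-64)
"
```

```text
[[0.402, -0.028], [0.44, -0.01]] 25.598989247594172 0.042155355336334355
[[0.421, -0.07], [0.462, -0.048]] 27.452332195595883 0.04687527221113311
[[0.402, -0.028], [0.421, -0.07]] -65.86555184303292 0.045135275677189855
[[0.44, -0.01], [0.461, -0.029]] -41.18435173304893 0.027849226577625254
[[0.457, -0.049], [0.416, -0.066]] 22.165781607229434 0.04407062503296909
[[0.433, -0.011], [0.399, -0.03]] 28.320993156618954 0.0395916869949694
shift [ 0.9  -3.35  3.29] turn_x -3.03 jaw -94.3 tcp [0.5376 0.0518 0.0868] down [-0.001  0.    -1.   ]
```

```bash
python3 -m inch '[[0,0,0,0,-0.84,0.82,1],[0,0,0,0,-0.84,0.82,1],[0,0,0,0,-0.84,0.82,1],[0,0,0,0,-0.83,0.82,1],[-0.75,0,0,0,0,0,1]]'
python3 -m inch '[[-0.75,0,0,0,0,0,1],[-0.75,0,0,0,0,0,1],[-0.77,0,0,0,0,0,1],[0,0,0,0,0,0,1]]'
python3 -c "
from h import *
go([.431,-.040,-.0245],-64)
"
```

```text
time: 19.1
eef_pos: [0.4293, -0.0397, 0.0874]
eef_rot: [1.113, 1.57, -0.401]
contact_force: [1.0, 0.3, -0.2]
grip_width: 0.0934
time: 19.6
eef_pos: [0.4303, -0.0387, 0.0872]
eef_rot: [-2.504, 1.571, 2.66]
contact_force: [0.4, 1.3, -0.2]
grip_width: 0.0929
shift [3.72 0.   0.05] turn_x -0.01 jaw -64.1 tcp [ 0.4303 -0.0387  0.0872] down [-0.  0. -1.]
```

```bash
python3 -m inch '[[0,0,0,0.9,0,0.05,1],[0,0,0,0.9,0,0,1],[0,0,0,0.9,0,0,1],[0,0,0,0.7,0,0,1],[0,0,0,0.2,0,0,1]]'
python3 -m inch '[[0,0,0,0.08,0,0,1],[0,0,0,0,0,0,0],[0,0,0,0,0,0,0],[0,0,0,0,0,0,0],[0,0,0,0,0,0,0]]'
python3 -m inch '[[0,0,0,0,0,0,0],[0,0,0,-0.4,0,0,0],[0,0,0,-0.9,0,0,0],[0,0,0,-0.9,0,0,0],[0,0,0,-0.9,0,0,0]]'
python3 -c "
from h import *
go([.4478,.1942,.07],-94.3)
"
```

```text
time: 20.23
eef_pos: [0.4302, -0.0402, -0.0218]
eef_rot: [-2.184, 1.569, 2.978]
contact_force: [0.7, 1.1, 0.6]
grip_width: 0.0933
time: 20.85
eef_pos: [0.431, -0.0406, -0.0229]
eef_rot: [0.999, 1.571, -0.12]
contact_force: [0.7, 0.2, -0.8]
grip_width: 0.058
time: 21.48
eef_pos: [0.4309, -0.0406, 0.0717]
eef_rot: [0.885, 1.57, -0.234]
contact_force: [0.2, -0.6, -1.2]
grip_width: 0.0451
shift [ 0.06  3.92 -6.79] turn_x 3.02 jaw -64.1 tcp [ 0.4309 -0.0406  0.0717] down [ 0.001 -0.    -1.   ]
```

```bash
python3 -m inch '[[0.75,0,0,0,0,0,0],[0.75,0,0,0,0,0,0],[0.76,0,0,0,0,0,0],[0.76,0,0,0,0,0,0],[0,0,0,0,0,0,0]]'
python3 -m inch '[[0,0,0,0,0,-0.8,0],[0,0,0,0,0,-0.8,0],[0,0,0,0,0,-0.8,0],[0,0,0,0,0,-0.8,0],[0,0,0,0,0,-0.8,0]]'
python3 -m inch '[[0,0,0,0,0,-0.8,0],[0,0,0,0,0,-0.8,0],[0,0,0,0,0,-0.8,0],[0,0,0,0,0,-0.8,0],[0,0,0,0,0,-0.65,0]]'
python3 -c "
from h import *
go([.4478,.1942,-.006],-94.3)
"
```

```text
time: 22.1
eef_pos: [0.431, -0.0406, 0.0706]
eef_rot: [1.445, 1.57, -0.2]
contact_force: [-0.1, -0.2, -0.4]
grip_width: 0.0453
time: 22.72
eef_pos: [0.4399, 0.0799, 0.0704]
eef_rot: [1.702, 1.57, 0.06]
contact_force: [0.5, -0.3, -0.4]
grip_width: 0.0454
time: 23.35
eef_pos: [0.4487, 0.1952, 0.0703]
eef_rot: [1.959, 1.571, 0.316]
contact_force: [-0.6, 0.5, -0.2]
grip_width: 0.0453
shift [ 2.54 -0.03  0.04] turn_x 0.02 jaw -94.1 tcp [0.4487 0.1952 0.0703] down [ 0.  0. -1.]
```

```bash
python3 -m inch '[[0,0,0,0.7,0,0,0],[0,0,0,0.7,0,0,0],[0,0,0,0.6,0,0,0],[0,0,0,0.35,0,0,0],[0,0,0,0.18,0,0,0]]'
python3 -m inch '[[0,0,0,0,0,0,0],[0,0,0,0,0,0,0.65],[0,0,0,0,0,0,0.65],[0,0,0,0,0,0,0.65],[0,0,0,-0.5,0,0,0.65]]'
python3 -m inch '[[0,0,0,-0.9,0,0,0.65],[0,0,0,-0.9,0,0,0.65],[0,0,0,-0.5,0,0,0.5],[0,0,0,0,0.5,1,0.4],[0,0,0,0,0.5,1,0.4]]'
python3 -m inch '[[0,0,0,0,0,1,0.4],[0,0,0,0,0,1,0.4],[0,0,0,0,0,0.5,0.4],[0,0,0,0,0,0,0.4]]'
python3 -c "
from h import *
go([.4895,.0445,.0286],-94.3)
for cam in('scene','top'):
    f=robot.grab_frame(cam); cv2.imwrite(f'pics/{cam}9.png',f)
    for d in robot.cut_out('sherd_b',cam):
        if d['conf']>.2: print(cam,round(d['conf'],2),np.round(d['rect']),*rectw(cam,d['mask'],.036))
"
```

```text
time: 23.98
eef_pos: [0.4486, 0.1943, -0.0063]
eef_rot: [-1.04, 1.571, -2.685]
contact_force: [0.4, 0.3, -0.9]
grip_width: 0.0452
time: 24.6
eef_pos: [0.448, 0.1941, 0.0088]
eef_rot: [-1.129, 1.569, -2.775]
contact_force: [-0.3, -0.9, -0.5]
grip_width: 0.0606
time: 25.22
eef_pos: [0.4742, 0.1316, 0.0785]
eef_rot: [1.807, 1.57, 0.162]
contact_force: [0.4, 0.3, -0.2]
grip_width: 0.038
time: 25.72
eef_pos: [0.4684, 0.0571, 0.0782]
eef_rot: [2.248, 1.571, 0.6]
contact_force: [-0.1, 0.6, 0.8]
grip_width: 0.0369
shift [1.65 0.73 0.36] turn_x -0.01 jaw -94.4 tcp [0.4684 0.0571 0.0782] down [ 0.  0. -1.]
scene 0.82 [312. 175.  25.  18.] [547.1 179.6] [70.9 58.3] -4.6
scene 0.78 [157. 208.  21.  17.] [ 312.2 -207.8] [53.9 52.5] 59.4
scene 0.61 [288. 158.  23.  18.] [453.9 186.6] [64.8 53.4] -3.4
top 0.72 [307. 269.  18.  15.] [ 289.6 -195.4] [54.5 44.4] 58.1
top 0.69 [147. 289.  19.  20.] [223. 300.] [52.4 45.3] 61.4
top 0.52 [184. 215.  13.  18.] [444.8 203.4] [55.5 27.6] 2.7
top 0.47 [183. 265.   6.  15.] [293.4 194.4] [53.8 24.2] 2.8
top 0.43 [185. 182.   8.  21.] [545.9 203.6] [60.8 14.5] -5.3
```

Both sherds lie flat on the tray, around (547,183) and (452,190) mm. Next I'll grip the bar and slide the carriage home.

```bash
python3 -m inch '[[0,0,0,0,0.73,0.38,0.4],[0,0,0,0.6,0,0,0.4],[0,0,0,0.6,0,0,0.4],[0,0,0,0.45,0,0,0.4],[0,0,0,0,0,0,0.4]]'
python3 -m inch '[[0,0,0,0,0,0,0],[0,0,0,0,0,0,0],[0,0,0,0,0,0,0],[0,0,0,0,0,0,0],[0,0,0,0,0,0,0]]'
python3 -m inch '[[0,0,0,0,0,-0.3,0],[0,0,0,0,0,-0.5,0],[0,0,0,0,0,-0.5,0],[0,0,0,0,0,-0.5,0],[0,0,0,0,0,-0.5,0]]'
python3 -m inch '[[0,0,0,0,0,-0.5,0],[0,0,0,0,0,-0.5,0],[0,0,0,0,0,-0.5,0],[0,0,0,0,0,-0.5,0],[0,0,0,0,0,-0.5,0]]'
python3 -m inch '[[0,0,0,0,0,-0.5,0],[0,0,0,0,0,-0.4,0],[0,0,0,0,0,-0.3,0],[0,0,0,0,0,-0.2,0],[0,0,0,0,0,0,0]]'
```

```text
time: 26.55
eef_pos: [0.4884, 0.0446, 0.0272]
eef_rot: [-1.468, 1.569, -3.114]
contact_force: [-0.1, 0.6, 0.3]
grip_width: 0.0373
time: 27.18
eef_pos: [0.4896, 0.0444, 0.029]
eef_rot: [1.643, 1.57, -0.003]
contact_force: [-0.6, -0.9, 6.0]
grip_width: 0.0109
time: 27.8
eef_pos: [0.4946, 0.1135, 0.029]
eef_rot: [0.559, 1.57, -1.087]
contact_force: [-1.9, -2.4, 7.0]
grip_width: 0.0109
time: 28.42
eef_pos: [0.5002, 0.1884, 0.029]
eef_rot: [-0.027, 1.57, -1.673]
contact_force: [-3.1, -2.8, 7.2]
grip_width: 0.0113
time: 29.05
eef_pos: [0.5033, 0.2306, 0.029]
eef_rot: [-3.045, 1.57, 1.593]
contact_force: [-2.0, 2.2, 6.9]
grip_width: 0.0112
```

```bash
python3 -m inch '[[0,0,0,0,0,-0.1,0],[0,0,0,0,0,-0.1,0],[0,0,0,0,0,0,0]]'
python3 -m inch '[[0,0,0,0,0,-0.1,0],[0,0,0,0,0,0,0]]'
```

```text
time: 29.42
eef_pos: [0.5035, 0.2336, 0.0289]
eef_rot: [-0.151, 1.566, -1.798]
contact_force: [-7.2, -21.9, 13.3]
grip_width: 0.011
time: 29.68
eef_pos: [0.5035, 0.2335, 0.0288]
eef_rot: [-0.133, 1.56, -1.78]
contact_force: [-10.6, -44.5, 20.1]
grip_width: 0.0113
```

The carriage stopped hard at bar y = 0.2335, which is 0.19 m from the outer stop, so it's home. I'll release the bar, lift, turn 90° and shut the fingers for the keys.

```bash
python3 -m inch '[[0,0,0,0,0,0.12,0],[0,0,0,0,0,0,0.4],[0,0,0,0,0,0,0.4],[0,0,0,0,0,0,0.4],[0,0,0,-0.9,0,0,0.4]]'
python3 -m inch '[[0,0,0,-1,0,0,0.4],[0,0,0,-1,0,0,0.4],[0,0,0,-1,0,0,0.1],[0,0,0,-0.4,0,0,0],[-1,0,0,0,0,0,0]]'
python3 -m inch '[[-1,0,0,0,0,0,0],[-1,0,0,0,0,0,0],[-1,0,0,0,0,0,0],[-1,0,0,0,0,0,0],[-1,0,0,0,0,0,0]]'
python3 -m inch '[[-1,0,0,0,0,0,0],[-1,0,0,0,0,0,0],[-1,0,0,0,0,0,0],[0,0,0,0,0,0,0]]'
python3 -c "
from h import *
go([.4447,.350,.08],-4.3)
f=robot.grab_frame('scene')[60:200,250:410];cv2.imwrite('pics/s10.png',f.repeat(4,0).repeat(4,1))
"
```

```text
time: 30.3
eef_pos: [0.5025, 0.235, 0.0538]
eef_rot: [-1.132, 1.567, -2.778]
contact_force: [1.0, -0.3, 1.0]
grip_width: 0.037
time: 30.92
eef_pos: [0.5039, 0.2355, 0.1579]
eef_rot: [1.941, 1.57, 0.472]
contact_force: [-0.5, -0.6, 0.0]
grip_width: 0.0119
time: 31.55
eef_pos: [0.5035, 0.2353, 0.1565]
eef_rot: [-2.214, 1.57, -2.807]
contact_force: [0.8, -0.1, -0.0]
grip_width: 0.0004
time: 32.05
eef_pos: [0.5035, 0.2353, 0.1567]
eef_rot: [-2.695, 1.57, -2.771]
contact_force: [0.5, 0.4, 0.3]
grip_width: 0.0007
shift [ 2.56  3.67 -2.24] turn_x -0.01 jaw -4.4 tcp [0.5035 0.2353 0.1567] down [-0.001 -0.    -1.   ]
```

View pics/s10.png

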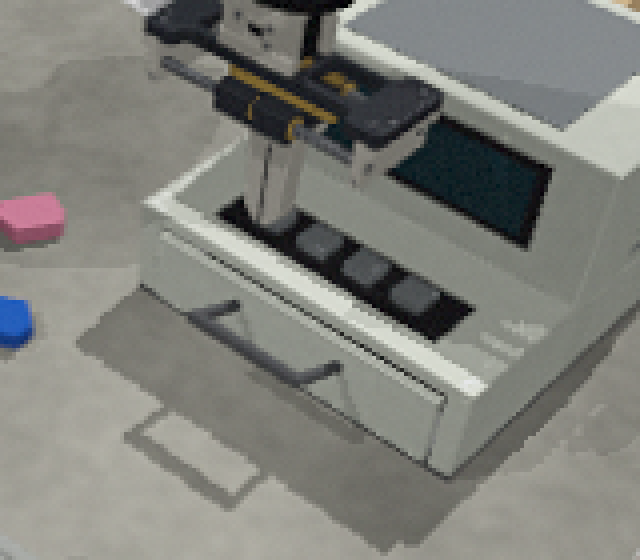

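The carriage is flush home. Keys two to four are at crop pixels (320,243), (366,265) and (414,292), and the closed fingertips are at (268,226).

```bash
python3 -c "
from h import *
k=p2w('scene',[(250+u/4,60+v/4) for u,v in [(320,243),(366,265),(414,292)]],.102);print(k)
e,M,o=tool()
for dz in (0,.027,.035): print(dz,(w2p('scene',[e+[0,0,dz]])-[250,60])*4)
"
```

```text
[[0.49449624 0.33996936 0.102     ]
 [0.53583273 0.34098001 0.102     ]
 [0.58008245 0.33807954 0.102     ]]
0 [[259.67504249 257.59747747]]
0.027 [[263.9661461  227.10498214]]
0.035 [[265.26659216 217.83669783]]
```

```bash
python3 -m inch '[[0,0,0,0,0.9,-0.56,0],[0,0,0,0,0.9,-0.56,0],[0,0,0,0,0.9,-0.56,0],[0,0,0,0,0.9,-0.56,0],[0,0,0,0,0,0,0]]'
python3 -m inch '[[0,0,0,0.8,0,0,0],[0,0,0,0.8,0,0,0],[0,0,0,0.6,0,0,0],[0,0,0,0,0,0,0]]'
python3 -c "
from h import *
go([.4447,.350,.07],-4.3)"
```

```text
time: 32.72
eef_pos: [0.4439, 0.3493, 0.1571]
eef_rot: [-2.847, 1.57, -2.924]
contact_force: [-0.2, 0.1, 0.0]
grip_width: 0.0009
time: 33.22
eef_pos: [0.4445, 0.3473, 0.0903]
eef_rot: [-2.409, 1.569, -2.486]
contact_force: [-0.8, -0.2, 0.9]
grip_width: 0.0005
shift [ 0.68  0.09 -0.  ] turn_x -0.01 jaw -4.4 tcp [0.4445 0.3473 0.0903] down [-0.002 -0.001 -1.   ]
```

```bash
python3 -m inch '[[0,0,0,0.45,0,0,0],[0,0,0,0,0,0,0]]'
python3 -m inch '[[0,0,0,0.1,0,0,0],[0,0,0,0,0,0,0]]'
python3 -m inch '[[0,0,0,0.1,0,0,0],[0,0,0,0,0,0,0]]'
```

```text
time: 33.48
eef_pos: [0.4446, 0.3478, 0.0774]
eef_rot: [-2.45, 1.57, -2.526]
contact_force: [-0.0, -0.9, 0.3]
grip_width: 0.0007
time: 33.72
eef_pos: [0.4449, 0.3481, 0.0752]
eef_rot: [0.713, 1.571, 0.638]
contact_force: [0.3, -0.1, -0.8]
grip_width: 0.0005
time: 33.98
eef_pos: [0.4447, 0.348, 0.0719]
eef_rot: [-2.523, 1.571, -2.598]
contact_force: [-0.5, -0.3, -0.1]
grip_width: 0.0004
```

```bash
python3 -m inch '[[0,0,0,0.1,0,0,0],[0,0,0,0,0,0,0]]'
python3 -m inch '[[0,0,0,0.1,0,0,0],[0,0,0,0,0,0,0]]'
```

```text
time: 34.22
eef_pos: [0.4447, 0.348, 0.0688]
eef_rot: [-2.536, 1.57, -2.611]
contact_force: [-0.3, -1.1, -0.6]
grip_width: 0.0008
time: 34.48
eef_pos: [0.4447, 0.348, 0.0658]
eef_rot: [-2.518, 1.57, -2.593]
contact_force: [0.7, 0.2, -1.0]
grip_width: 0.0004
```

```bash
python3 -m inch '[[0,0,0,0.07,0,0,0],[0,0,0,0,0,0,0]]'
python3 -m inch '[[0,0,0,0.07,0,0,0],[0,0,0,0,0,0,0]]'
python3 -c "
from h import *
f=robot.grab_frame('scene')[70:160,270:390];f=cv2.resize(f,None,fx=6,fy=6,interpolation=cv2.INTER_CUBIC)
cv2.imwrite('pics/s11.png',f)"
```

```text
time: 34.72
eef_pos: [0.4447, 0.348, 0.0637]
eef_rot: [-2.412, 1.571, -2.487]
contact_force: [-0.2, 0.8, 0.8]
grip_width: 0.0003
time: 34.98
eef_pos: [0.4449, 0.348, 0.0619]
eef_rot: [0.554, 1.571, 0.479]
contact_force: [-0.7, -0.0, 1.6]
grip_width: 0.0007
```

View pics/s11.png

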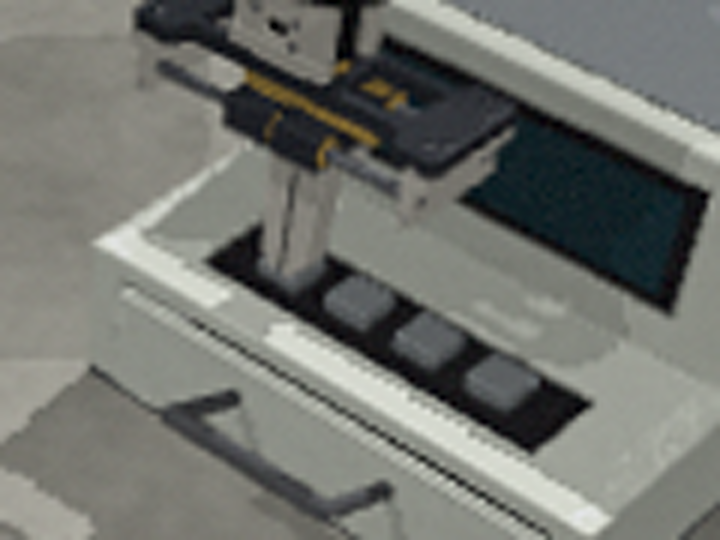

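The fingertips are centred on POWER and just touching it at a reported z of about 63 mm. I'll press further.

```bash
python3 -m inch '[[0,0,0,0.1,0,0,0],[0,0,0,0,0,0,0]]'
python3 -m inch '[[0,0,0,0.07,0,0,0],[0,0,0,0,0,0,0]]'
```

```text
time: 35.28
eef_pos: [0.4449, 0.3481, 0.0588]
eef_rot: [0.664, 1.57, 0.589]
contact_force: [0.6, -0.2, 4.1]
grip_width: 0.0008
time: 35.52
eef_pos: [0.445, 0.3481, 0.0573]
eef_rot: [0.702, 1.57, 0.627]
contact_force: [-0.9, -1.6, 8.0]
grip_width: 0.0005
```

POWER bottomed out at 8 N. METHOD is next, twice, with the same stroke.

```bash
python3 -m inch '[[0,0,0,-0.67,0,0,0],[0,0,0,0,0,0.75,0],[0,0,0,0,0,0.75,0],[0,0,0,0,0,0,0]]'
python3 -m inch '[[0,0,0,0.35,0,0,0],[0,0,0,0.32,0,0,0],[0,0,0,0,0,0,0]]'
python3 -c "
from h import *
go([.4896,.3455,.057],-4.3)"
```

```text
time: 36.02
eef_pos: [0.4912, 0.3441, 0.0764]
eef_rot: [-2.263, 1.57, -2.34]
contact_force: [0.1, 0.2, -0.5]
grip_width: 0.0005
time: 36.4
eef_pos: [0.4896, 0.3447, 0.0573]
eef_rot: [0.19, 1.57, 0.116]
contact_force: [-0.9, -2.4, 10.6]
grip_width: 0.0006
shift [ 0.01  0.03 -0.  ] turn_x 0.0 jaw -4.3 tcp [0.4896 0.3447 0.0573] down [ 0.001  0.    -1.   ]
```

```bash
python3 -m inch '[[0,0,0,-0.5,0,0,0],[0,0,0,0,0,0,0],[0,0,0,0,0,0,0]]'
python3 -m inch '[[0,0,0,0.3,0,0,0],[0,0,0,0.2,0,0,0],[0,0,0,0,0,0,0]]'
python3 -m inch '[[0,0,0,-0.67,0,0,0],[0,0,0,0,0,0.75,0],[0,0,0,0,0,0.75,0],[0,0,0,0,0,0,0]]'
python3 -m inch '[[0,0,0,0.35,0,0,0],[0,0,0,0.32,0,0,0],[0,0,0,0,0,0,0]]'
python3 -c "
from h import *
go([.5344,.342,.057],-4.3)"
```

```text
time: 36.78
eef_pos: [0.4894, 0.3446, 0.0714]
eef_rot: [-2.602, 1.57, -2.677]
contact_force: [0.6, 0.4, -0.3]
grip_width: 0.0004
time: 37.15
eef_pos: [0.4897, 0.3447, 0.0572]
eef_rot: [0.87, 1.571, 0.795]
contact_force: [-3.7, -1.7, 13.3]
grip_width: -0.0
time: 37.65
eef_pos: [0.5353, 0.341, 0.0769]
eef_rot: [-2.358, 1.57, -2.434]
contact_force: [-1.4, 0.1, -0.7]
grip_width: 0.0004
time: 38.02
eef_pos: [0.5342, 0.3414, 0.0573]
eef_rot: [0.483, 1.57, 0.409]
contact_force: [-0.2, -1.1, 8.5]
grip_width: 0.0004
shift [0.01 0.02 0.  ] turn_x 0.0 jaw -4.3 tcp [0.5342 0.3414 0.0573] down [ 0.001  0.    -1.   ]
```

Now START. After that I'll lift clear and wait with zero-motion rows for more than 5 s.

```bash
python3 -m inch '[[0,0,0,-0.67,0,0,0],[0,0,0,0,0,0.75,0],[0,0,0,0,0,0.75,0],[0,0,0,0,0,0,0]]'
python3 -m inch '[[0,0,0,0.35,0,0,0],[0,0,0,0.32,0,0,0],[0,0,0,0,0,0,0]]'
python3 -m inch '[[0,0,0,-0.8,0,0,0],[0,0,0,-0.8,0,0,0],[0,0,0,-0.8,0,0,0],[0,0,0,-0.8,0,0,0],[0,0,0,0,0,0,0.4]]'
python3 -m inch '[[0,0,0,0,-1,-0.5,0.4],[0,0,0,0,-1,-0.5,0.4],[0,0,0,0,-1,-0.5,0.4],[0,0,0,0,-0.7,-0.5,0.4],[1,0,0,0,0,0,0.4]]'
python3 -m inch '[[1,0,0,0,0,0,0.4],[1,0,0,0,0,0,0.4],[1,0,0,0,0,0,0.4],[1,0,0,0,0,0,0.4],[1,0,0,0,0,0,0.4]]'
python3 -m inch '[[1,0,0,0,0,0,0.4],[1,0,0,0,0,0,0.4],[1,0,0,0,0,0,0.4],[0,0,0,0,0,0,0.4],[0,0,0,0,0,0,0.4]]'
python3 -m inch '[[0,0,0,0,0,0,0.4],[0,0,0,0,0,0,0.4],[0,0,0,0,0,0,0.4],[0,0,0,0,0,0,0.4],[0,0,0,0,0,0,0.4]]'
python3 -m inch '[[0,0,0,0,0,0,0.4],[0,0,0,0,0,0,0.4],[0,0,0,0,0,0,0.4],[0,0,0,0,0,0,0.4],[0,0,0,0,0,0,0.4]]'
python3 -m inch '[[0,0,0,0,0,0,0.4],[0,0,0,0,0,0,0.4],[0,0,0,0,0,0,0.4],[0,0,0,0,0,0,0.4],[0,0,0,0,0,0,0.4]]'
python3 -m inch '[[0,0,0,0,0,0,0.4],[0,0,0,0,0,0,0.4],[0,0,0,0,0,0,0.4],[0,0,0,0,0,0,0.4],[0,0,0,0,0,0,0.4]]'
python3 -c "
from h import *
go([.5037,.2335,.029],-94.3)"
```

```text
time: 38.52
eef_pos: [0.58, 0.3377, 0.0772]
eef_rot: [-2.447, 1.571, -2.523]
contact_force: [0.5, 0.0, 0.1]
grip_width: 0.0007
time: 38.9
eef_pos: [0.579, 0.3381, 0.0573]
eef_rot: [0.734, 1.57, 0.659]
contact_force: [-0.5, -0.5, 7.5]
grip_width: 0.0004
time: 39.52
eef_pos: [0.5795, 0.3383, 0.154]
eef_rot: [0.584, 1.569, 0.509]
contact_force: [-0.7, 0.0, 0.0]
grip_width: 0.0065
time: 40.15
eef_pos: [0.5099, 0.2306, 0.1513]
eef_rot: [-2.46, 1.57, -2.713]
contact_force: [0.6, 0.0, -0.5]
grip_width: 0.037
time: 40.78
eef_pos: [0.5106, 0.2316, 0.1509]
eef_rot: [-1.651, 1.569, -2.779]
contact_force: [1.1, -0.2, 0.1]
grip_width: 0.0374
time: 41.4
eef_pos: [0.5109, 0.2317, 0.1519]
eef_rot: [-1.113, 1.57, -2.755]
contact_force: [0.2, 0.7, -0.3]
grip_width: 0.037
time: 42.02
eef_pos: [0.5113, 0.2317, 0.1527]
eef_rot: [-2.454, 1.571, 2.184]
contact_force: [0.1, 1.0, 0.2]
grip_width: 0.037
time: 42.65
eef_pos: [0.5113, 0.2317, 0.1528]
eef_rot: [2.47, 1.571, 0.824]
contact_force: [-0.4, 0.0, -0.0]
grip_width: 0.0369
time: 43.28
eef_pos: [0.5113, 0.2317, 0.1527]
eef_rot: [3.103, 1.571, 1.457]
contact_force: [0.1, -1.2, -0.7]
grip_width: 0.0369
time: 43.9
eef_pos: [0.5113, 0.2317, 0.1527]
eef_rot: [-1.979, 1.571, 2.658]
contact_force: [-0.3, -1.1, -0.8]
grip_width: 0.0373
shift [ 4.12 -0.26 -0.04] turn_x -0.0 jaw -94.3 tcp [0.5113 0.2317 0.1527] down [-0.  0. -1.]
```

```bash
python3 -m inch '[[0,0,0,0.9,-0.26,-0.04,0.4],[0,0,0,0.9,0,0,0.4],[0,0,0,0.9,0,0,0.4],[0,0,0,0.9,0,0,0.4],[0,0,0,0.6,0,0,0.4]]'
python3 -m inch '[[0,0,0,0.2,0,0,0.4],[0,0,0,0,0,0,0.4],[0,0,0,0,0,0,0],[0,0,0,0,0,0,0],[0,0,0,0,0,0,0]]'
python3 -m inch '[[0,0,0,0,0,0,0],[0,0,0,0,0,0,0]]'
python3 -m inch '[[0,0,0,0,0,0.3,0],[0,0,0,0,0,0.5,0],[0,0,0,0,0,0.5,0],[0,0,0,0,0,0.5,0],[0,0,0,0,0,0.5,0]]'
python3 -m inch '[[0,0,0,0,0,0.5,0],[0,0,0,0,0,0.5,0],[0,0,0,0,0,0.5,0],[0,0,0,0,0,0.5,0],[0,0,0,0,0,0.5,0]]'
python3 -m inch '[[0,0,0,0,0,0.5,0],[0,0,0,0,0,0.4,0],[0,0,0,0,0,0.3,0],[0,0,0,0,0,0.25,0],[0,0,0,0,0,0,0]]'
python3 -c "
from h import *
go([.4895,.0445,.021],-94.3)"
```

```text
time: 44.52
eef_pos: [0.5032, 0.2334, 0.0255]
eef_rot: [-1.153, 1.57, -2.799]
contact_force: [-0.2, 1.4, 0.1]
grip_width: 0.0369
time: 45.15
eef_pos: [0.5038, 0.2336, 0.0211]
eef_rot: [1.956, 1.57, 0.31]
contact_force: [0.3, -2.7, -0.5]
grip_width: 0.0118
time: 45.4
eef_pos: [0.5038, 0.2335, 0.0211]
eef_rot: [1.984, 1.57, 0.338]
contact_force: [-1.0, -1.2, 4.9]
grip_width: 0.0111
time: 46.02
eef_pos: [0.4986, 0.1638, 0.0211]
eef_rot: [2.072, 1.57, 0.426]
contact_force: [2.7, 3.0, 4.6]
grip_width: 0.011
time: 46.65
eef_pos: [0.4931, 0.089, 0.0211]
eef_rot: [1.834, 1.569, 0.188]
contact_force: [5.4, 2.0, 5.2]
grip_width: 0.0112
time: 47.28
eef_pos: [0.4899, 0.0452, 0.0211]
eef_rot: [1.068, 1.569, -0.579]
contact_force: [4.9, -2.5, 5.9]
grip_width: 0.0111
shift [ 0.   -0.01  0.02] turn_x -0.0 jaw -94.3 tcp [0.4899 0.0452 0.0211] down [ 0.001 -0.001 -1.   ]
```

```bash
python3 -m inch '[[0,0,0,0,0,0,0.4],[0,0,0,0,0,0,0.4],[0,0,0,0,0,0,0.4],[0,0,0,-0.8,0,0,0.4],[0,0,0,-0.9,0,0,0.4]]'
python3 -m inch '[[0,0,0,-0.7,0,0,0.7],[0,0,0,0,0,0,0.7],[0,0,0,0,0,0,0.7]]'
python3 -c "
from h import *
for cam in('scene','top'):
    f=robot.grab_frame(cam); cv2.imwrite(f'pics/{cam}12.png',f)
    for d in robot.cut_out('sherd_b',cam):
        if d['conf']>.2: print(cam,round(d['conf'],2),np.round(d['rect']),*rectw(cam,d['mask'],.036))
go([.545,.186,-.01],-94.3);go([.448,.193,-.01],-94.3)
"
```

```text
time: 47.9
eef_pos: [0.489, 0.0465, 0.0718]
eef_rot: [-1.424, 1.569, -3.07]
contact_force: [0.5, 0.2, 0.4]
grip_width: 0.037
time: 48.28
eef_pos: [0.4891, 0.0465, 0.0917]
eef_rot: [-1.436, 1.57, -3.082]
contact_force: [-1.3, 0.5, -0.8]
grip_width: 0.0619
scene 0.82 [300. 171.  25.  19.] [509.2 162.1] [76.3 58.8] -1.7
scene 0.64 [289. 158.  14.  18.] [448.8 187.5] [53.9 50.9] 84.5
scene 0.57 [159. 207.  23.  20.] [ 310.  -207.2] [55.1 54.2] -31.0
scene 0.55 [254. 114.   9.  11.] [234.9 263.5] [61.1 20.5] -29.5
top 0.62 [190. 199.   0.   8.] [488.6 183.9] [24.9  9.2] 2.7
top 0.6 [185. 266.  16.  18.] [291.8 185.1] [56.9 38.9] 21.2
top 0.6 [146. 288.  24.  18.] [225.4 301.3] [58.1 47.1] 55.8
top 0.52 [185. 214.  14.  23.] [444.9 197.3] [55.6 39.9] 2.7
top 0.52 [309. 269.  19.  21.] [ 290.2 -196.3] [55.2 41.9] 60.9
shift [ 3.39  1.51 -4.78] turn_x -0.0 jaw -94.3 tcp [0.4891 0.0465 0.0919] down [-0.001 -0.    -1.   ]
shift [ 3.4  -1.73 -4.77] turn_x -0.0 jaw -94.3 tcp [0.4891 0.0465 0.0919] down [-0.001 -0.    -1.   ]
```

The large sherd seems to have been knocked towards the middle. I'll look.

```bash
python3 -c "
from h import *
a=cv2.resize(cv2.imread('pics/scene12.png')[130:215,255:350],None,fx=5,fy=5,interpolation=cv2.INTER_CUBIC)
b=cv2.resize(cv2.imread('pics/top12.png')[150:245,160:215],None,fx=5,fy=5,interpolation=cv2.INTER_CUBIC)
o=np.zeros((475,750,3),np.uint8);o[:425,:475]=a;o[:,475:]=b;cv2.imwrite('pics/s13.png',o)"
```

```text
(no output)
```

View pics/s13.png

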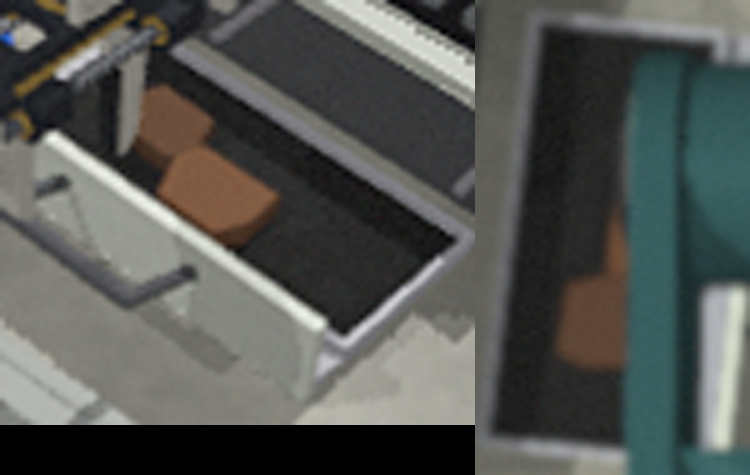

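The large sherd is still flat but has been knocked next to the small one, near the front lip. I'll move the arm clear and measure from the top view.

```bash
python3 -m inch '[[0,0,0,-0.3,0,1,0.8],[0,0,0,0,0,1,0.8],[0,0,0,0,0,1,0.8],[0,0,0,0,0,1,0.8],[0,0,0,0,0,1,0.8]]'
python3 -c "
from h import *
for cam in('scene','top'):
    f=robot.grab_frame(cam); cv2.imwrite(f'pics/{cam}14.png',f)
    for d in robot.cut_out('sherd_b',cam):
        c=rectw(cam,d['mask'],.036)
        if d['conf']>.2 and c[0][1]>100: print(cam,round(d['conf'],2),np.round(d['rect']),*c)
    hsv=cv2.cvtColor(f,cv2.COLOR_BGR2HSV); m=cv2.inRange(hsv,(3,70,50),(20,255,200))
    n,l,s,ct=cv2.connectedComponentsWithStats(m)
    for i in range(1,n):
        if s[i,4]>80:
            c=rectw(cam,l==i,.036)
            if .33<c[0][0]/1000<.65 and .1<c[0][1]/1000<.26: print(' hsv',cam,s[i],*c)
"
```

```text
time: 49.1
eef_pos: [0.4779, -0.104, 0.1013]
eef_rot: [-1.664, 1.57, 2.973]
contact_force: [0.7, 0.6, -0.3]
grip_width: 0.0742
scene 0.69 [286. 157.  23.  16.] [446.6 188.6] [52.  50.7] -9.0
scene 0.57 [257. 112.  20.  14.] [244.4 282.4] [59.6 58. ] 58.4
 hsv scene [277 147  34  33 534] [480.2 174.2] [137.8  64. ] -18.9
top 0.69 [187. 266.  20.  21.] [293.3 182. ] [63.3 50.8] 29.3
top 0.69 [146. 288.  22.  18.] [225.4 302. ] [58.7 46.7] 58.9
top 0.66 [195. 196.  17.  26.] [503.3 164.6] [65.2 55.6] 1.7
top 0.52 [187. 215.  17.  20.] [446.2 192.8] [55.6 46.5] -8.5
 hsv top [176 184  28  40 645] [477.8 177.6] [132.   62.3] -20.5
```

```bash
python3 -m inch '[[0.1,0,0,0,-0.5,-1,0.7],[0,0,0,0,-0.5,-1,0.7],[0,0,0,0,-0.4,-1,0.7],[0,0,0,0,-0.4,-1,0.7],[0,0,0,0,0,-1,0.7]]'
python3 -m inch '[[0,0,0,0,0,-1,0.7],[0,0,0,0,0,-1,0.7],[0,0,0,0,0,-1,0.7],[0,0,0,0,0,-1,0.7],[0,0,0,0,0,-0.7,0.7]]'
python3 -m inch '[[0,0,0,0,0,0,0.7],[0,0,0,0,0,0,0.7]]'
python3 -c "
from h import *
go([.4465,.1910,-.010],-95.5)"
```

```text
time: 49.92
eef_pos: [0.4371, 0.0529, 0.1018]
eef_rot: [2.111, 1.57, 0.449]
contact_force: [0.4, 0.2, 0.0]
grip_width: 0.0652
time: 50.55
eef_pos: [0.4502, 0.1935, 0.1015]
eef_rot: [-1.77, 1.57, 2.851]
contact_force: [0.7, -0.6, 0.5]
grip_width: 0.065
time: 50.8
eef_pos: [0.4505, 0.1914, 0.1016]
eef_rot: [-0.743, 1.57, -2.406]
contact_force: [-0.6, 0.4, 0.3]
grip_width: 0.0652
shift [ 3.72 -0.13  0.02] turn_x 0.02 jaw -95.3 tcp [0.4505 0.1914 0.1016] down [-0. -0. -1.]
```

```bash
python3 -m inch '[[0,0,0,0.9,-0.13,0.02,0.7],[0,0,0,0.9,0,0,0.7],[0,0,0,0.9,0,0,0.7],[0,0,0,0.6,0,0,0.7],[0,0,0,0.2,0,0,0.7]]'
python3 -m inch '[[0,0,0,0.2,0,0,0.7],[0,0,0,0,0,0,0.7]]'
python3 -m inch '[[0,0,0,0,0,0,0],[0,0,0,0,0,0,0],[0,0,0,0,0,0,0],[0,0,0,0,0,0,0],[0,0,0,0,0,0,0]]'
python3 -m inch '[[0,0,0,-0.3,0,0,0],[0,0,0,-0.8,0,0,0],[0,0,0,-0.9,0,0,0],[0,0,0,-0.9,0,0,0],[0,0,0,0,0,0,0]]'
```

```text
time: 51.42
eef_pos: [0.4466, 0.1908, -0.004]
eef_rot: [-1.127, 1.57, -2.791]
contact_force: [0.3, 0.3, -0.1]
grip_width: 0.065
time: 51.68
eef_pos: [0.4471, 0.1913, -0.009]
eef_rot: [2.135, 1.571, 0.472]
contact_force: [0.6, -0.4, -0.3]
grip_width: 0.0649
time: 52.3
eef_pos: [0.4471, 0.1914, -0.0089]
eef_rot: [2.231, 1.57, 0.568]
contact_force: [-0.8, 1.4, 6.1]
grip_width: 0.0456
time: 52.92
eef_pos: [0.4478, 0.1915, 0.0797]
eef_rot: [1.981, 1.568, 0.318]
contact_force: [-0.0, -0.2, -1.3]
grip_width: 0.0449
```

```bash
python3 -m inch '[[0,0,0,0,0.14,0.7,0],[0,0,0,0,0.14,1,0],[0,0,0,0,0.14,1,0],[0,0,0,0,0.14,1,0],[0,0,0,0,0.14,1,0]]'
python3 -m inch '[[0,0,0,0,0.14,1,0],[0,0,0,0,0.14,1,0],[0,0,0,0,0.14,1,0],[0,0,0,0,0.14,1,0],[0,0,0,0,0.14,1,0]]'
python3 -m inch '[[0,0,0,0,0.14,1,0],[0,0,0,0,0.14,1,0],[0,0,0,0,0.14,1,0],[0,0,0,0,0.14,1,0],[0,0,0,0,0.14,1,0]]'
python3 -m inch '[[0,0,0,0,0.14,1,0],[0,0,0,0,0.14,1,0],[0,0,0,0,0.14,0.9,0],[0,0,0,0,0,0.2,0],[0,0,0,0,0,0,0]]'
python3 -c "
from h import *
go([.472,-.348,-.023],-95.5)"
```

```text
time: 53.55
eef_pos: [0.4542, 0.0479, 0.0764]
eef_rot: [-1.391, 1.569, -3.054]
contact_force: [0.4, 0.2, -0.7]
grip_width: 0.0452
time: 54.18
eef_pos: [0.4612, -0.1033, 0.0764]
eef_rot: [-1.726, 1.569, 2.894]
contact_force: [-0.2, -0.7, -1.1]
grip_width: 0.0457
time: 54.8
eef_pos: [0.4682, -0.2545, 0.0763]
eef_rot: [-2.011, 1.569, 2.609]
contact_force: [1.1, 0.3, -0.5]
grip_width: 0.0452
time: 55.42
eef_pos: [0.4724, -0.347, 0.0768]
eef_rot: [-2.23, 1.569, 2.389]
contact_force: [-0.6, 0.1, -0.9]
grip_width: 0.0454
shift [ 3.33 -0.01  0.04] turn_x 0.02 jaw -95.3 tcp [ 0.4724 -0.347   0.0768] down [-0.001  0.001 -1.   ]
```

```bash
python3 -m inch '[[0,0,0,0.9,0,0,0],[0,0,0,0.9,0,0,0],[0,0,0,0.8,0,0,0],[0,0,0,0.5,0,0,0],[0,0,0,0.2,0,0,0]]'
python3 -m inch '[[0,0,0,0,0,0,0],[0,0,0,0,0,0,0.75],[0,0,0,0,0,0,0.75],[0,0,0,0,0,0,0.75],[0,0,0,-0.6,0,0,0.75]]'
python3 -m inch '[[0,0,0,-1,0,0,0.75],[0,0,0,-1,0,0,0.75],[0,0,0,-1,0,0,0.75],[-0.1,0,0,-0.3,0,-1,0.75],[0,0,0,0,0,-1,0.75]]'
python3 -m inch '[[0,0,0,0,0,-1,0.75],[0,0,0,0,0,-1,0.75],[0,0,0,0,0,-1,0.75],[0,0,0,0,0,-1,0.75],[0,0,0,0,0,-1,0.75]]'
python3 -c "
from h import *
for cam in('scene','top'):
    f=robot.grab_frame(cam); cv2.imwrite(f'pics/{cam}15.png',f)
    for d in robot.cut_out('sherd_b',cam):
        z=.038 if cam=='top' else .038
        if d['conf']>.2: print(cam,round(d['conf'],2),np.round(d['rect']),*rectw(cam,d['mask'],z))
    hsv=cv2.cvtColor(f,cv2.COLOR_BGR2HSV); m=cv2.inRange(hsv,(3,70,50),(20,255,200))
    n,l,s,ct=cv2.connectedComponentsWithStats(m)
    for i in range(1,n):
        if s[i,4]>80:
            c=rectw(cam,l==i,.038)
            if .33<c[0][0]/1000<.65 and -.45<c[0][1]/1000<.26: print(' hsv',cam,s[i],*c)
go([.508,.163,-.01],-92)
"
```

```text
time: 56.05
eef_pos: [0.4727, -0.3468, -0.0219]
eef_rot: [-2.189, 1.57, 2.432]
contact_force: [-0.4, -0.6, -0.9]
grip_width: 0.0455
time: 56.68
eef_pos: [0.4721, -0.347, -0.0036]
eef_rot: [-2.165, 1.569, 2.454]
contact_force: [-0.3, 0.1, -0.6]
grip_width: 0.0694
time: 57.3
eef_pos: [0.4782, -0.2875, 0.0982]
eef_rot: [1.081, 1.568, -0.565]
contact_force: [-0.6, 0.4, -0.1]
grip_width: 0.07
time: 57.92
eef_pos: [0.4892, -0.1372, 0.0972]
eef_rot: [1.343, 1.569, -0.303]
contact_force: [-0.3, 0.6, 0.1]
grip_width: 0.0697
scene 0.89 [300. 171.  25.  19.] [510.3 161.1] [72.2 57. ] -2.8
scene 0.68 [154. 287.  28.  27.] [ 485.2 -349.6] [65.1 45.6] -6.1
scene 0.55 [249. 141.  16.  11.] [316.3 159.9] [62.  57.9] -49.4
scene 0.53 [156. 209.  24.  14.] [ 311.8 -209. ] [56.8 53.3] 59.0
 hsv scene [286 159  25  21 319] [507.2 162.4] [76.4 54.8] -4.2
 hsv scene [142 273  25  26 387] [ 486.8 -350.4] [60.7 42.6] -6.1
top 0.83 [195. 196.  17.  23.] [504.3 161.5] [70.4 55.6] -3.6
top 0.51 [146. 290.  20.  18.] [225.7 300. ] [53.4 43.1] 48.0
 hsv top [186 184  18  23 365] [504.6 165.9] [68.3 52.5] 1.7
 hsv top [353 203  14  16 191] [ 472.  -342.8] [46.8 39.7] 0.2
shift [  3.56  -0.13 -10.06] turn_x -0.22 jaw -94.2 tcp [ 0.4893 -0.1381  0.0969] down [ 0.001 -0.001 -1.   ]
```

```bash
python3 -m inch '[[-0.12,0,0,0,0,-1,0.7],[0,0,0,0,0,-1,0.7],[0,0,0,0,0,-1,0.7],[0,0,0,0,0,-1,0.7],[0,0,0,0,0,-1,0.7]]'
python3 -m inch '[[0,0,0,0,0,-1,0.7],[0,0,0,0,0,-1,0.7],[0,0,0,0,0,-1,0.7],[0,0,0,0,0,-1,0.7],[0,0,0,0,0,-0.9,0.7]]'
python3 -m inch '[[0,0,0,0.8,0,0,0.7],[0,0,0,0,0,0,0.7]]'
python3 -c "
from h import *
go([.506,.165,-.009],-93)"
```

```text
time: 58.75
eef_pos: [0.4981, 0.0116, 0.0963]
eef_rot: [1.26, 1.57, -0.366]
contact_force: [0.7, 0.2, -0.9]
grip_width: 0.0651
time: 59.38
eef_pos: [0.5064, 0.1585, 0.0963]
eef_rot: [1.508, 1.57, -0.118]
contact_force: [0.2, -0.4, -0.7]
grip_width: 0.0652
time: 59.62
eef_pos: [0.5053, 0.1576, 0.0707]
eef_rot: [-1.189, 1.568, -2.814]
contact_force: [-0.2, 0.3, 0.8]
grip_width: 0.0649
shift [ 2.65  0.01 -0.25] turn_x -0.01 jaw -93.1 tcp [0.5053 0.1576 0.0707] down [-0.002 -0.001 -1.   ]
```

```bash
python3 -m inch '[[0,0,0,0,0,-0.25,0.7],[0,0,0,0.7,0,0,0.7],[0,0,0,0.7,0,0,0.7],[0,0,0,0.6,0,0,0.7],[0,0,0,0,0,0,0.7]]'
python3 -m inch '[[0,0,0,0.3,0,0,0.7],[0,0,0,0,0,0,0.7]]'
python3 -m inch '[[0,0,0,0.3,0,0,0.7],[0,0,0,0,0,0,0.7]]'
python3 -c "
from h import *
go([.506,.165,-.009],-93)"
```

```text
time: 60.25
eef_pos: [0.5052, 0.1655, 0.0097]
eef_rot: [-1.247, 1.568, -2.872]
contact_force: [0.4, 0.4, -0.5]
grip_width: 0.065
time: 60.5
eef_pos: [0.5061, 0.1659, 0.0024]
eef_rot: [-1.302, 1.57, -2.927]
contact_force: [-1.1, 0.3, 0.1]
grip_width: 0.0648
time: 60.75
eef_pos: [0.5059, 0.1658, -0.0069]
eef_rot: [-1.238, 1.57, -2.863]
contact_force: [-0.6, -0.1, 0.1]
grip_width: 0.0651
shift [0.07 0.01 0.03] turn_x -0.01 jaw -93.1 tcp [ 0.5059  0.1658 -0.0069] down [-0.001 -0.    -1.   ]
```

No contact on the way down. I'll grip, lift and carry it to the finds tray.

```bash
python3 -m inch '[[0,0,0,0.05,0,0,0],[0,0,0,0,0,0,0],[0,0,0,0,0,0,0],[0,0,0,0,0,0,0],[0,0,0,0,0,0,0]]'
python3 -m inch '[[0,0,0,-0.3,0,0,0],[0,0,0,-0.8,0,0,0],[0,0,0,-0.9,0,0,0],[0,0,0,-0.9,0,0,0],[0,0,0,0,0,0,0]]'
python3 -c "
from h import *
go([.590,-.348,.08],-93)"
```

```text
time: 61.38
eef_pos: [0.5062, 0.1659, -0.0077]
eef_rot: [-0.162, 1.571, -1.787]
contact_force: [-0.4, 1.0, -2.1]
grip_width: 0.0517
time: 62.0
eef_pos: [0.5073, 0.1662, 0.0817]
eef_rot: [1.9, 1.567, 0.275]
contact_force: [0.0, 0.2, -1.4]
grip_width: 0.0519
shift [ 0.05  3.68 16.97] turn_x -0.01 jaw -93.1 tcp [0.5073 0.1662 0.0817] down [ 0.004  0.001 -1.   ]
```

```bash
python3 -m inch '[[0,0,0,0,0.22,0.7,0],[0,0,0,0,0.22,1,0],[0,0,0,0,0.22,1,0],[0,0,0,0,0.22,1,0],[0,0,0,0,0.22,1,0]]'
python3 -m inch '[[0,0,0,0,0.22,1,0],[0,0,0,0,0.22,1,0],[0,0,0,0,0.22,1,0],[0,0,0,0,0.22,1,0],[0,0,0,0,0.22,1,0]]'
python3 -m inch '[[0,0,0,0,0.22,1,0],[0,0,0,0,0.22,1,0],[0,0,0,0,0.22,1,0],[0,0,0,0,0.22,1,0],[0,0,0,0,0.22,1,0]]'
python3 -m inch '[[0,0,0,0,0.22,1,0],[0,0,0,0,0.16,0.9,0],[0,0,0,0,0,0.4,0],[0,0,0,0,0,0,0]]'
python3 -c "
from h import *
go([.590,-.348,-.022],-93)"
```

```text
time: 62.62
eef_pos: [0.5312, 0.0223, 0.0781]
eef_rot: [-1.538, 1.57, 3.121]
contact_force: [-0.4, 0.6, -0.5]
grip_width: 0.0521
time: 63.25
eef_pos: [0.556, -0.1292, 0.078]
eef_rot: [-1.797, 1.57, 2.861]
contact_force: [0.4, 0.5, -0.7]
grip_width: 0.0514
time: 63.88
eef_pos: [0.5808, -0.2806, 0.0779]
eef_rot: [-2.037, 1.569, 2.621]
contact_force: [-0.3, 0.1, -0.9]
grip_width: 0.0513
time: 64.38
eef_pos: [0.5883, -0.3493, 0.0784]
eef_rot: [-2.159, 1.57, 2.498]
contact_force: [-0.2, 0.4, -0.9]
grip_width: 0.0518
shift [ 3.35  0.06 -0.05] turn_x -0.01 jaw -93.1 tcp [ 0.5883 -0.3493  0.0784] down [-0.001  0.001 -1.   ]
```

```bash
python3 -m inch '[[0,0,0,0.9,0,0,0],[0,0,0,0.9,0,0,0],[0,0,0,0.8,0,0,0],[0,0,0,0.5,0,0,0],[0,0,0,0.23,0,0,0]]'
python3 -m inch '[[0,0,0,0,0,0,0],[0,0,0,0,0,0,0.75],[0,0,0,0,0,0,0.75],[0,0,0,0,0,0,0.75],[0,0,0,-0.6,0,0,0.75]]'
python3 -m inch '[[0,0,0,-1,0,0,0.75],[0,0,0,-1,0,0,0.75],[0,0,0,-1,0,0,0.75],[0.12,0,0,-0.3,-0.3,-1,0.5],[0,0,0,0,-0.3,-1,0.4]]'
python3 -m inch '[[0,0,0,0,-0.3,-1,0.4],[0,0,0,0,-0.3,-1,0.4],[0,0,0,0,-0.3,-1,0.4],[0,0,0,0,-0.3,-1,0.4],[0,0,0,0,-0.3,-1,0.4]]'
python3 -m inch '[[0,0,0,0,-0.3,-1,0.4],[0,0,0,0,-0.3,-1,0.4],[0,0,0,0,-0.3,-1,0.4],[0,0,0,0,-0.3,-1,0.4],[0,0,0,0,-0.3,-1,0.4]]'
python3 -c "
from h import *
go([.4895,.0450,.021],-94.3)"
```

```text
time: 65.0
eef_pos: [0.5887, -0.3487, -0.0213]
eef_rot: [-2.183, 1.57, 2.476]
contact_force: [-0.2, -0.4, -0.7]
grip_width: 0.0515
time: 65.62
eef_pos: [0.5881, -0.3489, -0.0032]
eef_rot: [-2.086, 1.569, 2.572]
contact_force: [-0.6, -0.5, 0.1]
grip_width: 0.07
time: 66.25
eef_pos: [0.575, -0.2881, 0.0989]
eef_rot: [1.155, 1.568, -0.492]
contact_force: [0.5, 0.5, -0.9]
grip_width: 0.0539
time: 66.88
eef_pos: [0.5411, -0.1345, 0.0979]
eef_rot: [1.378, 1.569, -0.268]
contact_force: [0.7, 0.7, -0.1]
grip_width: 0.0372
time: 67.5
eef_pos: [0.5074, 0.0185, 0.0979]
eef_rot: [1.646, 1.569, -0.001]
contact_force: [-0.6, 0.6, -0.0]
grip_width: 0.0376
shift [ 2.56 -0.67 -0.83] turn_x -0.0 jaw -94.3 tcp [0.5074 0.0185 0.0979] down [ 0.002 -0.    -1.   ]
```

```bash
python3 -m inch '[[0,0,0,0,-0.67,-0.8,0.4],[0,0,0,0,0,0,0.4],[0,0,0,0.9,0,0,0.4],[0,0,0,0.9,0,0,0.4],[0,0,0,0.5,0,0,0.4]]'
python3 -m inch '[[0,0,0,0.26,0,0,0.4],[0,0,0,0,0,0,0.4],[0,0,0,0,0,0,0],[0,0,0,0,0,0,0],[0,0,0,0,0,0,0]]'
python3 -m inch '[[0,0,0,0,0,0,0],[0,0,0,0,0,0,0]]'
python3 -m inch '[[0,0,0,0,0,-0.3,0],[0,0,0,0,0,-0.5,0],[0,0,0,0,0,-0.5,0],[0,0,0,0,0,-0.5,0],[0,0,0,0,0,-0.5,0]]'
python3 -m inch '[[0,0,0,0,0,-0.5,0],[0,0,0,0,0,-0.5,0],[0,0,0,0,0,-0.5,0],[0,0,0,0,0,-0.5,0],[0,0,0,0,0,-0.5,0]]'
python3 -m inch '[[0,0,0,0,0,-0.5,0],[0,0,0,0,0,-0.4,0],[0,0,0,0,0,-0.3,0],[0,0,0,0,0,-0.2,0],[0,0,0,0,0,-0.1,0]]'
python3 -m inch '[[0,0,0,0,0,-0.1,0],[0,0,0,0,0,0,0]]'
```

```text
time: 68.12
eef_pos: [0.4893, 0.0425, 0.0269]
eef_rot: [-1.044, 1.57, -2.69]
contact_force: [-0.1, -0.4, 0.1]
grip_width: 0.0373
time: 68.75
eef_pos: [0.4895, 0.0436, 0.02]
eef_rot: [2.688, 1.569, 1.042]
contact_force: [2.9, 30.4, 0.3]
grip_width: 0.0114
time: 69.0
eef_pos: [0.4896, 0.0441, 0.02]
eef_rot: [2.813, 1.569, 1.167]
contact_force: [1.3, 9.7, 1.3]
grip_width: 0.0109
time: 69.62
eef_pos: [0.4946, 0.1127, 0.02]
eef_rot: [0.901, 1.57, -0.744]
contact_force: [-0.4, -2.8, 4.8]
grip_width: 0.0111
time: 70.25
eef_pos: [0.5001, 0.1876, 0.02]
eef_rot: [0.941, 1.57, -0.705]
contact_force: [-0.7, -3.6, 5.7]
grip_width: 0.0112
time: 70.88
eef_pos: [0.5034, 0.2325, 0.02]
eef_rot: [1.543, 1.57, -0.102]
contact_force: [-1.6, -2.6, 5.8]
grip_width: 0.0111
time: 71.12
eef_pos: [0.5035, 0.2335, 0.0199]
eef_rot: [-0.05, 1.567, -1.696]
contact_force: [-4.8, -16.1, 10.9]
grip_width: 0.011
```

```bash
python3 -m inch '[[0,0,0,0,0,0,0],[0,0,0,0,0,0,0.4],[0,0,0,0,0,0,0.4],[0,0,0,0,0,0,0.4],[0,0,0,-0.9,0,0,0.4]]'
python3 -m inch '[[0,0,0,-1,0,0,0.4],[0,0,0,-1,0,0,0.4],[0,0,0,-1,0,0,0.1],[0,0,0,-0.7,0,0,0],[-1,0,0,0,0,0,0]]'
python3 -m inch '[[-1,0,0,0,0,0,0],[-1,0,0,0,0,0,0],[-1,0,0,0,0,0,0],[-1,0,0,0,0,0,0],[-1,0,0,0,0,0,0]]'
python3 -m inch '[[-1,0,0,0,0,0,0],[-1,0,0,0,0,0,0],[-1,0,0,0,0,0,0],[0,0,0,0,0,0,0]]'
python3 -c "
from h import *
go([.4449,.348,.09],-4.3)
for cam in('scene','top'):
    f=robot.grab_frame(cam); cv2.imwrite(f'pics/{cam}16.png',f)
    hsv=cv2.cvtColor(f,cv2.COLOR_BGR2HSV); m=cv2.inRange(hsv,(3,70,50),(20,255,200))
    n,l,s,ct=cv2.connectedComponentsWithStats(m)
    for i in range(1,n):
        if s[i,4]>80:
            c=rectw(cam,l==i,.022)
            if .33<c[0][0]/1000<.65 and -.5<c[0][1]/1000<.26: print(' hsv',cam,s[i],*c)
cv2.imwrite('pics/s17.png',cv2.resize(cv2.imread('pics/scene16.png'),(768,576),interpolation=cv2.INTER_CUBIC))
"
```

```text
time: 71.75
eef_pos: [0.5025, 0.2343, 0.0449]
eef_rot: [-1.133, 1.567, -2.779]
contact_force: [0.2, 0.4, 0.3]
grip_width: 0.0368
time: 72.38
eef_pos: [0.5042, 0.2349, 0.1593]
eef_rot: [1.89, 1.569, 0.422]
contact_force: [0.4, 0.2, -0.7]
grip_width: 0.0118
time: 73.0
eef_pos: [0.5035, 0.2346, 0.1572]
eef_rot: [-2.28, 1.57, -2.873]
contact_force: [0.4, -0.0, 0.0]
grip_width: 0.0004
time: 73.5
eef_pos: [0.5036, 0.2346, 0.1573]
eef_rot: [-2.837, 1.57, -2.913]
contact_force: [0.3, 0.3, 0.8]
grip_width: 0.0006
shift [ 2.24  3.62 -2.24] turn_x -0.01 jaw -4.4 tcp [0.5036 0.2346 0.1573] down [-0.001 -0.    -1.   ]
 hsv scene [142 273  25  26 379] [ 478.1 -348.2] [62.  43.5] -6.1
 hsv scene [173 301  31  32 627] [ 589.3 -349.8] [70.1 50.1] -1.3
 hsv top [352 165  17  19 276] [ 587.5 -348.8] [59.6 48.2] -3.7
 hsv top [353 203  14  16 190] [ 473.2 -346.9] [47.3 40.2] 0.2
```

View pics/s17.png

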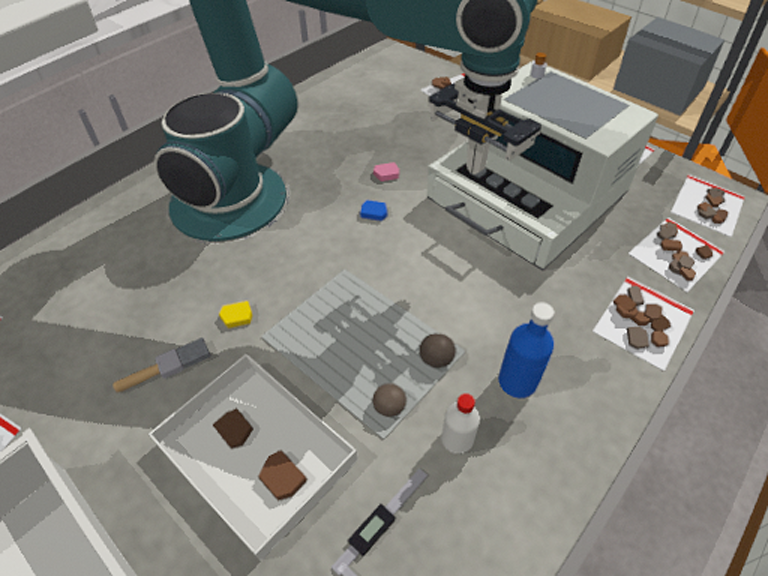

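Both sherds lie flat in the finds tray, at about (233,427) and (283,474). The carriage is flush home and the bystanders are in place. Now I'll press POWER.

```bash
python3 -m inch '[[0,0,0,0,0.9,-0.56,0],[0,0,0,0,0.9,-0.56,0],[0,0,0,0,0.9,-0.56,0],[0,0,0,0,0.92,-0.56,0],[0,0,0,0,0,0,0]]'
python3 -m inch '[[0,0,0,0.9,0,0,0],[0,0,0,0.9,0,0,0],[0,0,0,0.8,0,0,0],[0,0,0,0,0,0,0],[0,0,0,0,0,0,0]]'
python3 -c "
from h import *
go([.4449,.348,.0568],-4.3)"
```

```text
time: 74.22
eef_pos: [0.444, 0.3492, 0.1574]
eef_rot: [2.997, 1.571, 2.921]
contact_force: [0.5, -0.4, 0.2]
grip_width: 0.0004
time: 74.85
eef_pos: [0.4454, 0.3478, 0.0807]
eef_rot: [0.586, 1.57, 0.509]
contact_force: [0.2, 0.0, 0.4]
grip_width: 0.0004
shift [ 0.8   0.01 -0.02] turn_x -0.01 jaw -4.4 tcp [0.4454 0.3478 0.0807] down [ 0.001  0.    -1.   ]
```

```bash
python3 -m inch '[[0,0,0,0.4,0,0,0],[0,0,0,0.3,0,0,0],[0,0,0,0.12,0,0,0],[0,0,0,0,0,0,0],[0,0,0,0,0,0,0]]'
python3 -m inch '[[0,0,0,-0.6,0,0,0],[0,0,0,-0.9,0,0,0],[0,0,0,-0.9,0,0,0],[0,0,0,-0.9,-0.5,0,0],[0,0,0,0,-0.8,0,0]]'
python3 -m inch '[[0,0,0,0,-1,0,0],[0,0,0,0,-1,0,0],[0,0,0,0,0,0,0],[0,0,0,0,0,0,0]]'
python3 -c "
from h import *
f=robot.grab_frame('scene'); cv2.imwrite('pics/fin.png',f)
hsv=cv2.cvtColor(f,cv2.COLOR_BGR2HSV); m=cv2.inRange(hsv,(3,70,50),(20,255,200))
n,l,s,ct=cv2.connectedComponentsWithStats(m)
for i in range(1,n):
    if s[i,4]>80:
        c=rectw('scene',l==i,.022)
        if .33<c[0][0]/1000<.65 and -.5<c[0][1]/1000<.26: print(*c)
a=cv2.imread('pics/scene16.png').astype(int); d=np.abs(a-f)[130:175,285:365].max(2); print('front diff',d.mean())
print(tool()[2]['contact_force'])"
```

```text
time: 75.47
eef_pos: [0.4453, 0.3481, 0.057]
eef_rot: [0.547, 1.569, 0.472]
contact_force: [-6.6, -6.6, 23.6]
grip_width: 0.0001
time: 76.1
eef_pos: [0.4424, 0.309, 0.1557]
eef_rot: [0.638, 1.568, 0.564]
contact_force: [1.2, -0.3, 0.4]
grip_width: 0.0006
time: 76.6
eef_pos: [0.4372, 0.249, 0.1534]
eef_rot: [-2.88, 1.57, -2.955]
contact_force: [0.5, 0.2, -0.2]
grip_width: 0.0006
[ 478.1 -348.2] [62.  43.5] -6.1
[ 589.3 -349.9] [70.1 50.3] -1.2
front diff 2.783333333333333
[0.03355239 0.90707649 0.26425128]
```

```bash
python3 -c "
from rig import robot
print(robot.close_job())"
```

```text
the job is handed in; nothing more can be done
None
```

I ran the full analysis on the two sherds that were there and handed the job in at about 77 s of the 210 s allowed. The system gave no verdict.

**What I did**
- I pulled the carriage out, laid both sherds flat and side by side on it, and slid it home.
- I keyed POWER, METHOD twice, TIME and START. Each press reached 7.5 N or more, above the 5 N that pushes a key fully down.
- I left the carriage shut for more than 6 s before pulling it out again.
- I moved both sherds to the finds tray, slid the empty carriage home and pressed POWER, which bottomed out at 24 N.

**Last checks**
- **Sherds:** both lie flat and still in the finds tray, at about x 0.475 and 0.588 m, y −0.348 m.
- **Carriage:** it stopped hard at the same bar position (y 0.2335 m) both times, and it looked flush in the picture taken before the last POWER press. A picture comparison after that press showed almost no change at the front.
- **Bystanders:** they all looked in place in that same picture.
- **Robot:** it is clear of everything. I did not see the keys after the last press, but the fingers were lifted well above them.

**What disagreed**
- **Height reading:** the reported tool height was about 35–40 mm too low compared with the pictures and the contact points. My first close on the pull bar therefore caught nothing. I corrected it by contact and by looking.
- **Knocked sherd:** by the time I pulled the carriage out again, the larger sherd had shifted a few centimetres towards the smaller one. It was still flat, so I measured it again and picked it up without trouble.

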